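Mount an ink roller between centres and zero its run-out gauge

TASK

Take the green ink roller out of its wooden rack, lay it on the orange rests of the blue bench centre and slide the tailstock fully home, until it stops snugly against the roller, so that the two steel points enter the roller's end holes and carry it clear of the rests. Then take the brass stylus from its stand and gently press the recessed red zero button on the grey readout all the way down, hold it there a moment, and put the stylus back upright, fully down in its stand. Do not drop the roller on the table, and leave the two ink tins, the bottle and the hand brayer where they are.

Things in the scene. Friction and masses are not known exactly. Their poses are not given: they have to be found in the camera images.
- bench: Bench centre, fixed: blue base 372 mm long (x -157 to 215), 90 wide, 20 thick. Origin: on the table under the middle of the mounted roller; x along the base from headstock to tailstock, z up. Line of centres: y = 0, 70 mm up. Blue headstock block at x -155 to -105, 60 wide, 95 high. Black sensor stud, 20 wide, 40 high, at the origin.
- lay (a point): Where the roller's middle best lies when first laid on the orange rests: bench x = +16 mm (+10 to +23 leaves both ends free of the points), 67.5 mm up, 2.5 mm under the line of centres, axis along bench x. Two V-rests, 8 mm thick, 90 degree V 31 mm wide at its top, at bench x = -53 and +79, hold the journals. Pushing the tailstock home shifts the roller to bench x = 0.
- head_tip (a point): Tip of the headstock's steel point, at x = -80.2 mm, 70 mm up in the bench's frame. The point is a 60 degree cone, 3 mm wide at the tip, 18 mm at its root 13 mm behind, then a 12 mm long shank.
- tail_tip (a point): Tip of the tailstock's point, the same cone pointing to the bench's -x; it moves with the tailstock.
- tail_fin (a point): Grip point on the tailstock's red fin, 115 mm above the table. The fin is 14 mm thick along the bench's x, 40 mm wide along its y, and stands from 92 to 132 mm above the table on an aluminium block 48 mm long (x), 60 mm wide, centred under the fin.
- tailstock (a joint): Slide of the tailstock in m: 0 fully back (tail_tip at bench x = +140.2 mm), growing as it moves towards the headstock, end stop 0.075. About 4 N of friction keeps it where it is left. With the roller held fully between the points it reads about 0.060; to lay the roller in, it must be below about 0.030.
- roller: Ink roller, 0.24 kg, 176 mm long: green sleeve 44 mm in diameter and 88 mm long, a 20 mm diameter metal journal 44 mm long at each end, and in each end face a centre hole 12 mm in diameter, 14 mm deep. Both ends alike. Origin in its middle on the axis; x along its axis.
- rack: Wooden rack, fixed, base 150 x 60 x 8 mm; two V-supports 10 mm thick at x = -62 and +62 mm hold the roller's journals with its axis 48 mm above the table, along the rack's x. Origin: centre of the underside.
- readout: Grey readout box, fixed, 110 (x) x 80 (y) x 45 mm, with a black display on top. Origin: centre of the underside. In its top, at x = -32 mm, y = 0, is a round recess 16 mm wide with the red zero button in it.
- zero_top (a point): Centre of the zero button's top face, 40 mm above the table, 5 mm below the rim of the recess. The button is 14 mm wide; it is pressed straight down.
- zero (a joint): Travel of the zero button in m: 0 up, 0.004 fully down (about 4.5 N); it springs back.
- stylus: Brass stylus, 0.06 kg, 130 mm long, standing tip down: shaft 16 mm in diameter, yellow band at the top, the lowest 22 mm a blunt 6 mm tip, then a 12 mm taper. Origin: centre of the tip's end; z along the shaft upwards. In its stand the tip's end is 10 mm above the table, and the shaft stands 85 mm out of the stand.
- stand: Dark wooden stylus stand, fixed, 60 x 60 x 55 mm, with one hole 20 mm in diameter, 45 mm deep, in the middle of its top. Origin: centre of the underside.
- tin_red: Red ink tin, 72 mm in diameter, 62 mm high, loose; to be left alone. Origin: centre of the underside.
- tin_amber: Yellow ink tin, 72 mm in diameter, 55 mm high, loose; to be left alone. Origin: centre of the underside.
- bottle: Amber bottle, 64 mm in diameter, 170 mm high, loose; to be left alone. Origin: centre of the underside.
- brayer: Hand brayer lying on the table, blue roller 40 mm in diameter, 100 mm long along its y, red handle to its +x, 150 mm long; loose, to be left alone. Origin: under the middle of the blue roller.

How it is judged:
By the outcome, as a careful person would: the job done as asked, in the order asked, and still so for the second after the job is handed in, with the robot touching nothing.
It also fails if it takes over 72 s, if anything falls off the work surface, if the arm or the gripper's body presses on something with over 40 N, if the wrist force passes 120 N, or if a joint passes its speed limit or range.

ROBOT

A 7-joint arm with a two-finger parallel gripper is mounted at the origin on the work surface. World frame = base frame: x ahead of the robot, y to its left, z up, the work surface at z = 0. Lengths are in m, angles in rad, forces in N, time in s.
With the tool pointing down it reaches from about 0.425 to 1.025 m from the base axis. Payload 9.4 kg.
Tool frame: the origin (TCP) lies midway between the tips of the shut fingers; the grasp point (between the pads) lies 19 mm behind it (grip_depth is the distance from the TCP to the grasp point, in m); z points along the fingers, y is the line along which they close (so a half turn about z gives the same grasp; the last joint's range is limited). The gripper opens to 85 mm and grips with 20 to 120 N. Pads are 22 mm wide; open, the fingers measure 114 mm over their backs; the gripper's body (76 mm by 85 mm) begins 54 mm behind the grasp point. The pads swing forward as they close: fully open they stand 13 mm farther back than shut.
Start: joints at [1.057, 0.599, -0.003, 1.599, 0.002, 0.943, -0.08], TCP at [0.307, -0.657, 0.2] pointing down, gripper open.
Joint ranges: [-2.57, 2.57], [-0.35, 1.97], [-1.29, 1.29], [0.11, 2.56], [-1.05, 4.19], [0.11, 1.86], [-2.63, 2.63]. Speed limits (rad/s): [2.22, 2.22, 3.01, 3.01, 3.14, 3.14, 3.14].

INTERFACE

Orientations are given as a rotation vector (axis times angle).
In Python, from station import sense, read_camera, calibration, sign_off, grip_depth gives the robot as it stands. The module is installed in compiled form; this text tells all that it offers.
- The arm moves only by the tool servo_tool, never from a script. Its argument "increments" is a list of rows, each an object with "offset": the shift along the tool's x, y, z in cm, a list of three; "roll": the turn about the tool's z in degrees; "claw": the finger opening in cm, from 0 to 8.54. A call has 1 to 20 rows; each row is the pose to reach, as a shift and turn from the pose commanded when the call began, along the tool's axes at that moment; what a row does not reach only later rows make up. A row lasts 1/12 s, in which the tool goes at most 41.7 mm and 7.16 degrees, less where a joint would pass 70% of its speed; a pose out of reach is approached as far as the arm can. A call with a gripper value outside its range is refused whole. The fingers move at their own pace and stop on an object; "squeeze" is the grip in N (left out, the last holds). Time passes only in rows, so rows that repeat a pose let the fingers close. It gives the time, the measured TCP pose, the force, the opening and the grip force at its end, in the units of the state.
- sense(): the state, without advancing time (a new reading comes with each control period).
- read_camera(name): name is "scene" or "top" or "wrist"; returns (picture, depth): 420x560x3 uint8, red, green, blue; 420x560 float32, m along the optical axis (not along the pixel's ray), 0 where there is no reading.
- calibration(name): a dict with "vertical_fov" (degrees; the focal length in pixels is half the picture's height over the tangent of half this angle, whatever the lens; pixels are square), "cx", "cy" (the principal point, pixels), "dist_coeffs" ([k1, k2, p1, p2, k3] as OpenCV has them; the pictures are not rectified), "eye" and "rotation" of the camera in the world; the wrist camera has in their place "hand_eye" (4x4, takes a point from camera to tool coordinates, whose origin is the TCP and whose axes are the flange's). Camera axes: x right, y down, z forward; pixel columns grow to the right and rows downward; lengths in m; the calibration is good to about 2 mm. A picture is of the moment at which its call begins: read the wrist's pose just before it. calibration takes no time and is no camera call.
- sign_off(): hands the job in; it is judged then, once.
The state is a dict: "time": time; "joint_positions": joint angles; "joint_vel": joint speeds; "joint_torque": joint torques, N m; "position": TCP position; "tcp_rot": TCP orientation; "ft_force": force on the tool from outside, world axes, zero at the start; "ft_torque": the same for the moment, N m; "finger_gap": finger opening in m; "grip_force": force on a finger pad.
Only numpy, scipy, OpenCV 4.12 (cv2) and the standard library are available. Lean on these libraries where they do the work, as an engineer would, in place of code of your own. Each camera call takes 0.05 s, during which the arm holds its last target. There are 200 camera calls.

## Working session

There is one attempt and no reset: what is moved stays moved. The work goes in short steps, Python scripts to look and compute and a tool call to move; the robot and the scene stay as the last step left them, time stands still between calls to the robot, and variables do not carry over. Pictures are saved under pics/ and viewed, at most 13 in all, crops included, and the job is handed in when it is done.

Besides the shell and the picture viewer there is one more tool, called after ">>>" as name(argument=value, ...) on one line, values as JSON. servo_tool: Moves the arm, as the interface text tells. Its arguments: {"type":"object","properties":{"increments":{"type":"array"},"squeeze":{"type":"number"}},"required":["increments"]}

```bash
mkdir -p pics
cat > h.py <<'E'
import numpy as np, cv2
from station import *
def K(n):
    c=calibration(n); f=210/np.tan(np.radians(c["vertical_fov"])/2)
    return c,np.array([[f,0,c["cx"]],[0,f,c["cy"]],[0,0,1]]),np.array(c["dist_coeffs"])
def pose(n):
    c,k,d=K(n)
    if n=="wrist":
        s=sense(); T=np.eye(4); T[:3,:3]=cv2.Rodrigues(np.array(s["tcp_rot"],float))[0]; T[:3,3]=s["position"]
        return T@np.array(c["hand_eye"])
    T=np.eye(4); T[:3,:3]=np.array(c["rotation"]); T[:3,3]=c["eye"]; return T
def rays(n,uv):
    c,k,d=K(n); p=cv2.undistortPoints(np.array(uv,float).reshape(-1,1,2),k,d).reshape(-1,2)
    return np.c_[p,np.ones(len(p))]
def pts(n,uv,z,T): # depth z
    return (rays(n,uv)*np.array(z)[:,None])@T[:3,:3].T+T[:3,3]
def plane(n,uv,h,T):
    r=rays(n,uv)@T[:3,:3].T; return T[:3,3]+r*((h-T[2,3])/r[:,2])[:,None]
def cloud(n,dep,T):
    v,u=np.mgrid[:420,:560]; return pts(n,np.c_[u.ravel(),v.ravel()],dep.ravel(),T).reshape(420,560,3)
def snap(n,f):
    T=pose(n); im,d=read_camera(n); cv2.imwrite(f"pics/{f}.png",im[:,:,::-1]); np.savez(f"{f}.npz",im=im,d=d,T=T); return im,d,T
E
python3 - <<'E'
from h import *
import numpy as np
print(sense()); print(grip_depth)
for n in("top","scene"):
    snap(n,n+"0"); print(calibration(n))
print(calibration("wrist"))
a=cv2.imread("pics/top0.png");b=cv2.imread("pics/scene0.png")
E
```

```text
{'time': 0.0, 'joint_positions': array([ 1.05733238,  0.60012821, -0.00254513,  1.60011554,  0.00179842,
        0.94286157, -0.07980657]), 'joint_vel': array([-9.91781638e-05,  5.77140802e-04, -5.51470393e-04,  1.18958856e-03,
        6.69500542e-04,  5.25145915e-04,  6.67323688e-04]), 'joint_torque': array([-6.79048862e-04, -7.76449156e+01,  1.56522196e+00, -2.58018082e+01,
        1.24250530e-02,  8.93393444e-03, -5.86240867e-05]), 'position': array([ 0.30645477, -0.65649647,  0.19901983]), 'tcp_rot': array([-3.06555484e+00, -6.80395797e-01,  7.21396260e-04]), 'ft_force': array([ 0.12423854, -0.11588142,  0.11507921]), 'ft_torque': array([ 0.01725174,  0.00619651, -0.03835475]), 'grip_force': 0.0, 'finger_gap': 0.08528133973299712}
0.0187
{'vertical_fov': 50.15430453280109, 'cx': 279.0213495862608, 'cy': 206.6784568240165, 'dist_coeffs': array([-0.04752215,  0.        ,  0.        ,  0.        ,  0.        ]), 'eye': array([5.05513224e-01, 8.39600074e-04, 1.25292213e+00]), 'rotation': array([-2.16066745,  2.19438496, -0.10557562])}
{'vertical_fov': 42.24936249891776, 'cx': 276.8501700204844, 'cy': 203.949587239331, 'dist_coeffs': array([-0.14163089,  0.        ,  0.        ,  0.        ,  0.        ]), 'eye': array([1.54958371, 0.41931955, 0.91248206]), 'rotation': array([-1.33073577, -2.0643071 ,  0.99212039])}
{'vertical_fov': 71.20906387709258, 'cx': 281.43748422400375, 'cy': 208.1707162765969, 'dist_coeffs': array([0.00159655, 0.        , 0.        , 0.        , 0.        ]), 'hand_eye': array([[ 9.45384792e-04, -9.58676484e-01, -2.84496933e-01,
         7.23540125e-02],
       [ 9.99998872e-01,  1.23834010e-03, -8.49864384e-04,
        -6.17934799e-04],
       [ 1.16704896e-03, -2.84495808e-01,  9.58676574e-01,
        -1.73324978e-01],
       [ 0.00000000e+00,  0.00000000e+00,  0.00000000e+00,
         1.00000000e+00]])}
```

View pics/top0.png

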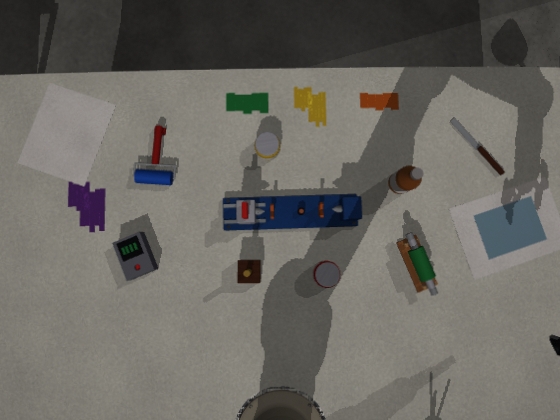

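View pics/scene0.png

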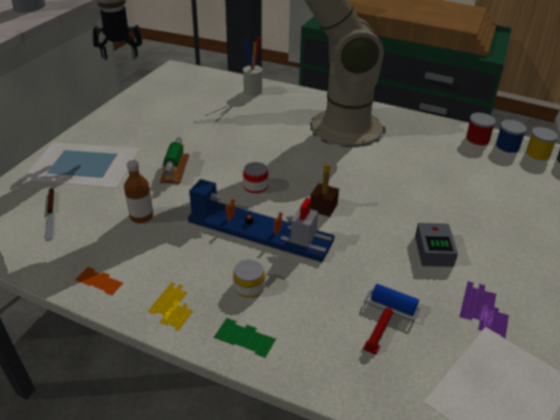

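The top view shows the roller in its rack at (422,262), the bench with its headstock on the right at (292,211) and the red fin at (245,209). The stylus is at (247,272), the readout at (136,255) and its red button at (137,267). The scene view shows the same layout, with the bottle near the headstock end.

```bash
sed -i 's/T\[:3,:3\]=np.array(c\["rotation"\])/T[:3,:3]=cv2.Rodrigues(np.array(c["rotation"]))[0]/' h.py
cat > m.py <<'E'
from h import *
def an(n,f,boxes):
    z=np.load(f+".npz"); im=z["im"];d=z["d"];T=pose(n) if n!="wrist" else z["T"]
    P=cloud(n,d,T); hsv=cv2.cvtColor(im,cv2.COLOR_RGB2HSV)
    for name,(u0,v0,u1,v1),(h0,h1),smin,zr in boxes:
        m=np.zeros((420,560),bool); m[v0:v1,u0:u1]=1
        H=hsv[:,:,0]; hm=(H>=h0)&(H<=h1) if h0<=h1 else (H>=h0)|(H<=h1)
        m&=hm&(hsv[:,:,1]>smin)&(d>0)&(P[:,:,2]>zr[0])&(P[:,:,2]<zr[1])
        q=P[m]
        if len(q)<5: print(name,"few",len(q)); continue
        if len(q)<5: continue
        v,u=np.nonzero(m)
        r=cv2.minAreaRect((q[:,:2]*1000).astype(np.float32))
        print(n,name,len(q),"px",u.mean().round(1),v.mean().round(1),"med",np.median(q,0).round(4),"z90",np.percentile(q[:,2],95).round(4),"rect",np.round(r[0],1),np.round(r[1],1),round(r[2],1))
E
python3 - <<'E'
from m import *
an("top","top0",[("green",(395,230,450,300),(50,80),90,(.02,.2)),("rack",(390,225,450,300),(5,20),90,(-.01,.03)),
("bench",(215,185,370,235),(105,125),120,(.005,.04)),("head",(320,185,370,235),(105,125),120,(.08,.12)),("fin",(235,195,255,225),(170,8),120,(.05,.2)),
("rests",(260,190,335,235),(5,18),120,(.03,.1)),
("stand",(230,255,265,290),(0,30),30,(.04,.07)),("styl",(230,255,265,290),(20,35),120,(.09,.2)),
("button",(125,255,150,280),(170,8),120,(0,.1)),("readout",(105,225,165,285),(0,180),0,(.035,.06)),
("tinr",(305,255,350,295),(0,180),0,(.05,.08)),("tina",(245,125,290,165),(0,180),0,(.045,.08)),("bottle",(380,155,430,200),(0,180),0,(.05,.2)),("table",(300,330,350,340),(0,180),0,(-.1,.1))])
an("scene","scene0",[("green",(155,130,195,185),(50,80),90,(.02,.2)),("fin",(295,190,320,230),(170,8),120,(.05,.2)),
("styl",(315,160,335,190),(20,35),120,(.06,.2)),("button",(425,220,445,240),(170,8),120,(0,.1)),("rests",(220,190,290,245),(5,18),120,(.03,.1)),("head",(185,175,220,225),(105,125),120,(.08,.12))])
E
```

```text
top green 535 px 421.5 263.8 med [ 0.4559 -0.382   0.0659] z90 0.0714 rect [ 456.7 -384.8] [87.7 40.5] 21.8
top rack 437 px 410.7 264.1 med [ 0.4542 -0.3678  0.0079] z90 0.0135 rect [ 456.9 -385.9] [149.2  61.4] 23.1
top bench 2848 px 291.2 212.5 med [ 0.5983 -0.0457  0.02  ] z90 0.0242 rect [603.8 -37.5] [ 88.4 368.7] 1.0
top head 448 px 351.0 207.3 med [ 0.6073 -0.1934  0.0947] z90 0.0983 rect [ 607.4 -194.4] [60.2 50.2] 1.5
top fin 100 px 244.5 210.0 med [0.6009 0.081  0.132 ] z90 0.135 rect [601.8  81.2] [15.4 38.4] 88.3
top rests 106 px 298.9 210.0 med [ 0.606  -0.0691  0.0597] z90 0.0688 rect [604.6 -53.5] [ 37.9 137.5] 1.4
top stand 469 px 249.2 270.9 med [0.4472 0.0726 0.0548] z90 0.0589 rect [445.   75.3] [58.9 58.2] 89.3
top styl 31 px 247.5 272.5 med [0.4465 0.0746 0.1391] z90 0.1428 rect [444.6  74.7] [13.9 14.4] 43.5
top button 21 px 137.2 266.9 med [0.459  0.3778 0.0394] z90 0.0433 rect [459.  376.8] [11.  12.3] 1.4
top readout 1239 px 133.2 255.6 med [0.489  0.3868 0.0452] z90 0.0491 rect [489.7 388.5] [111.5  82.1] 22.0
top tinr 545 px 326.4 274.0 med [ 0.4341 -0.1291
[... 316 characters left out ...]
75 -0.0004] z90 0.0038 rect [ 265.4 -126.9] [135.3  26.8] 88.7
scene green 279 px 173.5 153.0 med [ 0.4665 -0.3761  0.065 ] z90 0.0715 rect [ 459.8 -379.3] [95.2 39.5] 18.5
scene fin 178 px 305.6 207.4 med [0.6103 0.0862 0.1206] z90 0.1341 rect [537.6  74.8] [176.   16.2] 7.6
scene styl 123 px 325.7 175.7 med [0.4494 0.0805 0.1109] z90 0.14 rect [447.5  79.8] [19.8 13. ] 3.9
scene button 10 px 434.2 229.3 med [0.4549 0.3771 0.0405] z90 0.0433 rect [456.3 377.5] [ 7.1 10.6] 67.0
scene rests 193 px 251.0 214.8 med [ 0.606  -0.0679  0.0492] z90 0.0664 rect [607.6 -51.2] [140.8  44.5] 87.7
scene head 311 px 202.7 189.5 med [ 0.6176 -0.1868  0.0944] z90 0.0982 rect [ 610.5 -192.6] [56.8 49.3] 3.0
```

```bash
cat > go.py <<'E'
from h import *
import sys
def to(x,y,z,yaw):
    s=sense(); R=cv2.Rodrigues(np.array(s["tcp_rot"],float))[0]; p=np.array(s["position"])
    c=np.degrees(np.arctan2(R[1,0],R[0,0])); o=R.T@(np.array([x,y,z])-p)*100
    r=(c-yaw+180)%360-180
    print("t",round(s["time"],2),"pos",p.round(4),"yaw",round(c,2),"tilt",round(np.degrees(np.arccos(-R[2,2])),2),"gap",round(s["finger_gap"],4),"F",np.round(s["ft_force"],1),"-> offset",o.round(2),"roll",round(r,2))
if __name__=="__main__": to(*map(float,sys.argv[1:5]))
E
python3 go.py 0.4567 -0.3845 0.2 22
```

```text
t 0.1 pos [ 0.3065 -0.6565  0.1991] yaw 25.03 tilt 0.08 gap 0.0856 F [-0.5 -0.3 -0. ] -> offset [ 25.12 -18.29  -0.07] roll 3.03
```

>>> servo_tool(increments=[{"offset": [25.1, -18.3, -0.1], "roll": 3, "claw": 8.5}, {"offset": [25.1, -18.3, -0.1], "roll": 3, "claw": 8.5}, {"offset": [25.1, -18.3, -0.1], "roll": 3, "claw": 8.5}, {"offset": [25.1, -18.3, -0.1], "roll": 3, "claw": 8.5}, {"offset": [25.1, -18.3, -0.1], "roll": 3, "claw": 8.5}, {"offset": [25.1, -18.3, -0.1], "roll": 3, "claw": 8.5}, {"offset": [25.1, -18.3, -0.1], "roll": 3, "claw": 8.5}, {"offset": [25.1, -18.3, -0.1], "roll": 3, "claw": 8.5}, {"offset": [25.1, -18.3, -0.1], "roll": 3, "claw": 8.5}, {"offset": [25.1, -18.3, -0.1], "roll": 3, "claw": 8.5}, {"offset": [25.1, -18.3, -0.1], "roll": 3, "claw": 8.5}, {"offset": [25.1, -18.3, -0.1], "roll": 3, "claw": 8.5}, {"offset": [25.1, -18.3, -0.1], "roll": 3, "claw": 8.5}])

```text
time: 1.18
position: [0.4557, -0.3863, 0.2007]
tcp_rot: [3.084, 0.597, -0.001]
ft_force: [-0.1, -0.0, -0.0]
finger_gap: 0.0848
grip_force: 0.0
```

Run:
```python
from m import *
snap("wrist","w1")
an("wrist","w1",[("green",(0,0,560,420),(50,80),90,(.02,.2)),("rack",(0,0,560,420),(5,20),90,(-.01,.03)),("table",(0,0,560,420),(0,180),0,(-.006,.004))])
import go; go.to(.4567,-.3845,.1,22)
```

```text
wrist green 2881 px 281.3 187.8 med [ 0.4589 -0.3843  0.0665] z90 0.0695 rect [ 455.6 -385.3] [86.9 41. ] 21.2
wrist rack 1362 px 284.8 150.2 med [ 0.4933 -0.3753  0.0075] z90 0.0126 rect [ 494.1 -282. ] [280.1 254.3] 14.5
wrist table 168478 px 287.8 169.7 med [ 4.789e-01 -3.971e-01 -4.000e-04] z90 0.0014 rect [ 354.7 -420.2] [613.9 839.5] 22.0
t 1.23 pos [ 0.4558 -0.3862  0.2007] yaw 21.91 tilt 0.03 gap 0.0852 F [-0.7 -0.4 -0.7] -> offset [ 0.15 -0.12 10.07] roll -0.09
```

View pics/w1.png

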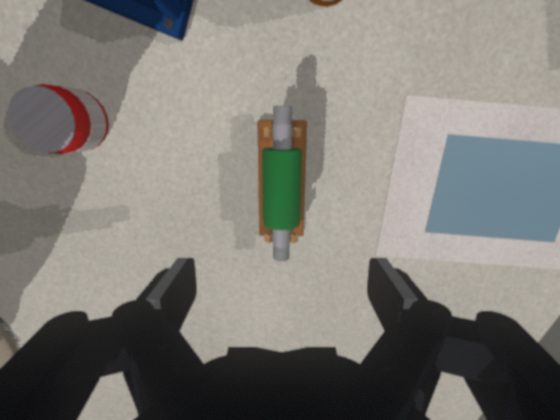

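The wrist view shows the roller centred at (281,188) in the rack and aligned with the tool. I'm descending to grasp it.

>>> servo_tool(increments=[{"offset": [0.1, -0.1, 4], "roll": 0, "claw": 8.5}, {"offset": [0.1, -0.1, 8], "roll": 0, "claw": 8.5}, {"offset": [0.1, -0.1, 12], "roll": 0, "claw": 8.5}, {"offset": [0.1, -0.1, 15], "roll": 0, "claw": 8.5}, {"offset": [0.1, -0.1, 17.1], "roll": 0, "claw": 8.5}, {"offset": [0.1, -0.1, 17.1], "roll": 0, "claw": 6}, {"offset": [0.1, -0.1, 17.1], "roll": 0, "claw": 5.2}, {"offset": [0.1, -0.1, 17.1], "roll": 0, "claw": 4}, {"offset": [0.1, -0.1, 17.1], "roll": 0, "claw": 4}, {"offset": [0.1, -0.1, 17.1], "roll": 0, "claw": 3.5}, {"offset": [0.1, -0.1, 17.1], "roll": 0, "claw": 3.5}, {"offset": [0.1, -0.1, 17.1], "roll": 0, "claw": 3.5}], squeeze=45)

```text
time: 2.23
position: [0.4576, -0.3839, 0.0308]
tcp_rot: [3.083, 0.6, 0.002]
ft_force: [0.5, -0.5, 0.7]
finger_gap: 0.035
grip_force: 0.0
```

Run:
```python
from h import *
print(sense()["finger_gap"],sense()["grip_force"],sense()["ft_force"])
a=snap("wrist","w2")[0]; b=snap("scene","s2")[0]
c=cv2.resize(b[90:200,120:230],(420,420)); cv2.imwrite("pics/c2.png",np.hstack([cv2.resize(a,(380,285)),cv2.resize(c,(285,285))])[:,:,::-1])
```

```text
0.034972149072464855 0.02156651287805289 [ 0.49555836 -0.46110692  0.70499996]
```

View pics/c2.png

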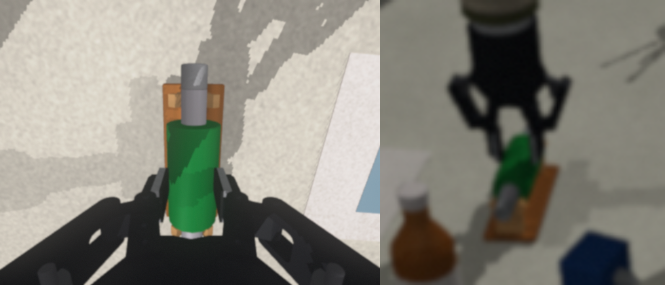

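The crop shows the pads straddling the sleeve with the roller still seated. The commanded opening of 3.5 cm was reached with no grip force, so I'm closing further.

>>> servo_tool(increments=[{"offset": [0, 0, 0], "roll": 0, "claw": 2.5}, {"offset": [0, 0, 0], "roll": 0, "claw": 1.5}, {"offset": [0, 0, 0], "roll": 0, "claw": 1.5}, {"offset": [0, 0, 0], "roll": 0, "claw": 1.5}])

```text
time: 2.67
position: [0.4584, -0.3852, 0.0316]
tcp_rot: [3.081, 0.599, 0.003]
ft_force: [-0.3, -1.2, 14.8]
finger_gap: 0.0262
grip_force: 34.4
```

Run:
```python
from h import *
print(sense()["finger_gap"],sense()["grip_force"],sense()["ft_force"],sense()["position"])
a=snap("wrist","w3")[0]
z=np.load("w3.npz"); P=cloud("wrist",z["d"],z["T"]); hsv=cv2.cvtColor(z["im"],cv2.COLOR_RGB2HSV)
m=(hsv[:,:,0]>50)&(hsv[:,:,0]<80)&(hsv[:,:,1]>90); q=P[m]; print(len(q),q.mean(0),np.percentile(q[:,2],[5,50,99]),cv2.minAreaRect((q[:,:2]*1000).astype(np.float32)))
m2=(hsv[:,:,2]<70); m2[:230]=0
for v in(240,260,280,300,320): print(v,[(u,P[v,u].round(3).tolist()) for u in (215,225,235,240,322,327,335,345)])
```

```text
0.02624962417503748 34.434263706207275 [-0.31125347 -1.22893611 14.77866088] [ 0.4583759  -0.38524441  0.03160225]
9904 [ 0.46292051 -0.38256455  0.06642482] [0.05746687 0.06715928 0.08369123] ((469.79345703125, -379.86505126953125), (118.88301849365234, 41.18836975097656), 21.449254989624023)
240 [(215, [0.427, -0.343, -0.001]), (225, [0.429, -0.35, -0.001]), (235, [0.432, -0.357, -0.002]), (240, [0.434, -0.361, -0.001]), (322, [0.457, -0.418, -0.001]), (327, [0.458, -0.422, -0.001]), (335, [0.46, -0.427, -0.001]), (345, [0.464, -0.434, 0.0])]
260 [(215, [0.411, -0.348, -0.001]), (225, [0.414, -0.356, -0.001]), (235, [0.456, -0.361, 0.074]), (240, [0.46, -0.363, 0.081]), (322, [0.475, -0.398, 0.081]), (327, [0.473, -0.403, 0.074]), (335, [0.474, -0.406, 0.074]), (345, [0.448, -0.441, -0.0])]
280 [(215, [0.394, -0.354, -0.001]), (225, [0.455, -0.359, 0.092]), (235, [0.461, -0.363, 0.1]), (240, [0.461, -0.365, 0.099]), (322, [0.474, -0.395, 0.1]), (327, [0.475, -0.398, 0.099]), (335, [0.473, -0.403, 0.093]), (345, [0.433, -0.449, -0.001])]
300 [(215, [0.46, -0.358, 0.115]), (225, [0.462, -0.361, 0.115]), (235, [0.462, -0.365, 0.114]), (240, [0.463, -0.366, 0.115]), (322, [0.474, -0.393, 0.115]), (327, [0.475, -0.395, 0.115]), (335, [0.476, -0.398, 0.114]), (345, [0.477, -0.401, 0.114])]
320 [(215, [0.466, -0.36, 0.132]), (225, [0.467, -0.363, 0.132]), (235, [0.469, -0.365, 0.133]), (240, [0.469, -0.367, 0.132]), (322, [0.477, -0.389, 0.131]), (327, [0.479, -0.39, 0.133]), (335, [0.48, -0.392, 0.133]), (345, [0.48, -0.395, 0.132])]
```

Run:
```python
from h import *
a=np.load("w3.npz")["im"][150:340,180:390]; b,d,T=snap("scene","s3")
cv2.imwrite("pics/c3.png",np.hstack([cv2.resize(a,(440,400),interpolation=cv2.INTER_CUBIC),cv2.resize(b[120:190,145:205],(343,400),interpolation=cv2.INTER_CUBIC)])[:,:,::-1])
```

```text
(no output)
```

View pics/c3.png

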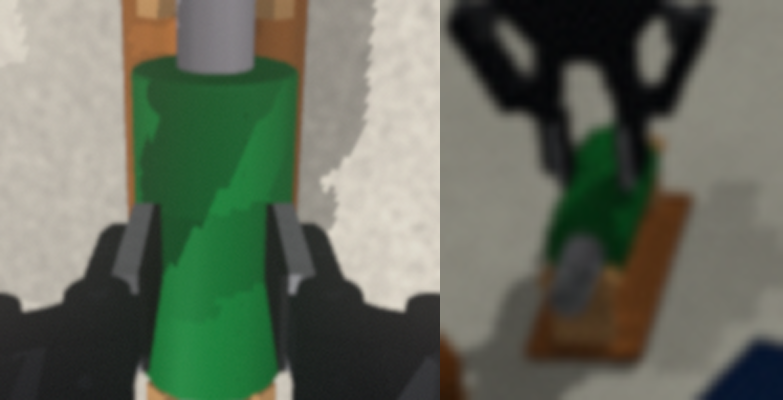

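The crop shows the pads covering the sleeve's edges, so they seem to sit on its upper half, higher than expected. I'm checking where the fingertips really project.

Run:
```python
from h import *
c,k,d=K("wrist"); Ti=np.linalg.inv(np.array(c["hand_eye"]))
for x in(0,.011):
  for zz in(0,-.01,-.02,-.03,-.04):
    p=np.array([[x,.013,zz],[x,-.013,zz]]); q=p@Ti[:3,:3].T+Ti[:3,3]
    print(x,zz,cv2.projectPoints(q,np.zeros(3),np.zeros(3),k,d)[0].reshape(-1,2).round(0).tolist(),q[0,2].round(3))
for f in("w1","w3"):
  z=np.load(f+".npz"); P=cloud("wrist",z["d"],z["T"]); Q=(P-sense()["position"]) if f=="w3" else P-np.array([.4558,-.3862,.2007])
  R=cv2.Rodrigues(np.array(sense()["tcp_rot"]))[0]; Q=Q@R
  for v,us in ((270,(180,185,190,373,378)),(262,(185,190,193,375))) if f=="w1" else ((250,(236,241,247,252,312,318,324)),(258,(238,244,250,314,320))):
    print(f,v,[(u,(Q[v,u]*1000).round(0).tolist()) for u in us])
```

```text
0 0 [[303.0, 240.0], [262.0, 240.0]] 0.187
0 -0.01 [[304.0, 246.0], [261.0, 246.0]] 0.177
0 -0.02 [[305.0, 253.0], [260.0, 253.0]] 0.168
0 -0.03 [[307.0, 261.0], [259.0, 261.0]] 0.158
0 -0.04 [[309.0, 270.0], [257.0, 270.0]] 0.148
0.011 0 [[303.0, 223.0], [262.0, 223.0]] 0.184
0.011 -0.01 [[305.0, 229.0], [261.0, 229.0]] 0.174
0.011 -0.02 [[306.0, 235.0], [260.0, 235.0]] 0.164
0.011 -0.03 [[307.0, 242.0], [258.0, 242.0]] 0.155
0.011 -0.04 [[309.0, 250.0], [257.0, 250.0]] 0.145
w1 270 [(180, [11.0, -44.0, -60.0]), (185, [9.0, -43.0, -57.0]), (190, [6.0, -43.0, -51.0]), (373, [6.0, 42.0, -51.0]), (378, [9.0, 42.0, -56.0])]
w1 262 [(185, [11.0, -44.0, -52.0]), (190, [10.0, -43.0, -50.0]), (193, [7.0, -43.0, -46.0]), (375, [11.0, 42.0, -52.0])]
w3 250 [(236, [-22.0, -35.0, 32.0]), (241, [-19.0, -31.0, 25.0]), (247, [11.0, -18.0, -39.0]), (252, [11.0, -15.0, -39.0]), (312, [11.0, 14.0, -40.0]), (318, [11.0, 17.0, -39.0]), (324, [-22.0, 32.0, 32.0])]
w3 258 [(238, [7.0, -22.0, -41.0]), (244, [11.0, -18.0, -48.0]), (250, [10.0, -16.0, -47.0]), (314, [11.0, 15.0, -48.0]), (320, [11.0, 17.0, -48.0])]
```

The fingertips project about 33 mm behind the reported TCP, at tool z of about -36 mm. Both the visible pad edges and the contact height on the sleeve agree with that. I'm opening and going 39 mm deeper.

>>> servo_tool(increments=[{"offset": [0, 0, 0], "roll": 0, "claw": 8.5}, {"offset": [0, 0, 0], "roll": 0, "claw": 8.5}, {"offset": [0, 0, 0], "roll": 0, "claw": 8.5}, {"offset": [0, 0, 0], "roll": 0, "claw": 8.5}, {"offset": [0, 0, 1.5], "roll": 0, "claw": 8.5}, {"offset": [0, 0, 3], "roll": 0, "claw": 8.5}, {"offset": [0, 0, 3.9], "roll": 0, "claw": 8.5}, {"offset": [0, 0, 3.9], "roll": 0, "claw": 6}, {"offset": [0, 0, 3.9], "roll": 0, "claw": 5}, {"offset": [0, 0, 3.9], "roll": 0, "claw": 3}, {"offset": [0, 0, 3.9], "roll": 0, "claw": 3}, {"offset": [0, 0, 3.9], "roll": 0, "claw": 3}, {"offset": [0, 0, 3.9], "roll": 0, "claw": 3}, {"offset": [0, 0, 3.9], "roll": 0, "claw": 3}])

```text
time: 3.93
position: [0.4583, -0.3853, -0.0081]
tcp_rot: [3.081, 0.598, 0.003]
ft_force: [1.5, -5.0, 4.4]
finger_gap: 0.0429
grip_force: 46.0
```

```bash
python3 go.py .458 -.385 .1 22
```

```text
t 3.93 pos [ 0.4583 -0.3853 -0.0081] yaw 21.97 tilt 0.21 gap 0.0429 F [ 1.5 -5.   4.4] -> offset [  0.    -0.   -10.81] roll -0.03
```

>>> servo_tool(increments=[{"offset": [0, 0, 0], "roll": 0, "claw": 8.5}, {"offset": [0, 0, 0], "roll": 0, "claw": 8.5}, {"offset": [0, 0, 0], "roll": 0, "claw": 8.5}, {"offset": [0, 0, 0], "roll": 0, "claw": 8.5}, {"offset": [0, 0, -4], "roll": 0, "claw": 8.5}, {"offset": [0, 0, -8], "roll": 0, "claw": 8.5}, {"offset": [0, 0, -12], "roll": 0, "claw": 8.5}, {"offset": [0, 0, -16], "roll": 0, "claw": 8.5}, {"offset": [0, 0, -20], "roll": 0, "claw": 8.5}, {"offset": [0, 0, -20], "roll": 0, "claw": 8.5}])

```text
time: 4.77
position: [0.46, -0.3856, 0.1984]
tcp_rot: [3.076, 0.598, 0.011]
ft_force: [1.2, -0.5, -0.5]
finger_gap: 0.0851
grip_force: 0.0
```

Run:
```python
from m import *
import go
snap("wrist","w4")
an("wrist","w4",[("green",(0,0,560,420),(50,80),90,(.02,.2))])
go.to(.600,.0813,.2,1.3)
```

```text
wrist green 2887 px 279.2 192.6 med [ 0.4589 -0.3842  0.0666] z90 0.0695 rect [ 455.9 -385.1] [86.3 40.9] 21.2
t 4.82 pos [ 0.459  -0.3848  0.1951] yaw 22.03 tilt 0.42 gap 0.085 F [ 1.1  0.3 -0.9] -> offset [ 30.56 -37.91  -0.6 ] roll 20.73
```

>>> servo_tool(increments=[{"offset": [30.6, -37.9, -0.6], "roll": 20.7, "claw": 8.5}, {"offset": [30.6, -37.9, -0.6], "roll": 20.7, "claw": 8.5}, {"offset": [30.6, -37.9, -0.6], "roll": 20.7, "claw": 8.5}, {"offset": [30.6, -37.9, -0.6], "roll": 20.7, "claw": 8.5}, {"offset": [30.6, -37.9, -0.6], "roll": 20.7, "claw": 8.5}, {"offset": [30.6, -37.9, -0.6], "roll": 20.7, "claw": 8.5}, {"offset": [30.6, -37.9, -0.6], "roll": 20.7, "claw": 8.5}, {"offset": [30.6, -37.9, -0.6], "roll": 20.7, "claw": 8.5}, {"offset": [30.6, -37.9, -0.6], "roll": 20.7, "claw": 8.5}, {"offset": [30.6, -37.9, -0.6], "roll": 20.7, "claw": 8.5}, {"offset": [30.6, -37.9, -0.6], "roll": 20.7, "claw": 8.5}, {"offset": [30.6, -37.9, -0.6], "roll": 20.7, "claw": 8.5}, {"offset": [30.6, -37.9, -0.6], "roll": 20.7, "claw": 8.5}, {"offset": [30.6, -37.9, -0.6], "roll": 20.7, "claw": 6}, {"offset": [30.6, -37.9, -0.6], "roll": 20.7, "claw": 6}, {"offset": [30.6, -37.9, -0.6], "roll": 20.7, "claw": 6}, {"offset": [30.6, -37.9, -0.6], "roll": 20.7, "claw": 6}, {"offset": [30.6, -37.9, -0.6], "roll": 20.7, "claw": 6}])

```text
time: 6.32
position: [0.5986, 0.0811, 0.1968]
tcp_rot: [3.141, 0.033, -0.0]
ft_force: [-0.2, 0.7, 0.4]
finger_gap: 0.0603
grip_force: 0.0
```

Run:
```python
from m import *
import go
snap("wrist","w5"); F=(0,0,560,420)
an("wrist","w5",[("fin",F,(170,8),120,(.115,.15)),("bench",F,(105,125),120,(.01,.03)),("head",F,(105,125),120,(.08,.11)),("rests",F,(5,18),120,(.03,.1)),("styl",F,(20,35),120,(.12,.2)),("tinr",F,(170,8),100,(.03,.07))])
go.to(.600,.0813,.2,1.3)
```

```text
wrist fin 709 px 280.9 203.7 med [0.6035 0.0824 0.1312] z90 0.1323 rect [601.7  82.6] [38.9 12.7] 1.5
wrist bench 13243 px 375.6 171.4 med [ 0.6165 -0.047   0.0194] z90 0.0229 rect [622.2  91.9] [611.2 138.3] 82.0
wrist head 1630 px 545.4 195.1 med [ 0.6059 -0.1736  0.0933] z90 0.095 rect [ 606.6 -179.5] [58.1 24.5] 6.4
wrist rests 1867 px 366.7 235.1 med [0.5939 0.0158 0.0546] z90 0.0664 rect [542.   11.9] [121.5 304.1] 44.3
wrist styl 87 px 281.7 347.7 med [0.4503 0.078  0.1252] z90 0.13 rect [449.9  78. ] [ 3.9 12.3] 3.1
wrist tinr 787 px 329.8 239.4 med [ 0.4658 -0.0986  0.0451] z90 0.0621 rect [577.6  98.3] [534.4 331.9] 81.6
t 6.37 pos [0.5987 0.0813 0.1969] yaw 1.23 tilt 0.01 gap 0.0603 F [-0.1 -0.8  0.8] -> offset [ 0.13  0.01 -0.31] roll -0.07
```

View pics/w5.png

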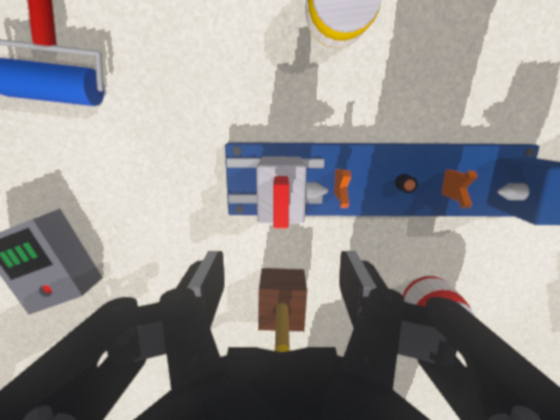

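The wrist view shows the fin centred between the fingers at (281,202), the rests at (344,188) and (461,186), and the stylus upright at (283,325). I'm gripping the fin and drawing the tailstock back 30 mm.

>>> servo_tool(increments=[{"offset": [0.3, -0.1, 4], "roll": 0, "claw": 6}, {"offset": [0.3, -0.1, 8], "roll": 0, "claw": 6}, {"offset": [0.3, -0.1, 11], "roll": 0, "claw": 6}, {"offset": [0.3, -0.1, 13], "roll": 0, "claw": 6}, {"offset": [0.3, -0.1, 13], "roll": 0, "claw": 6}, {"offset": [0.3, -0.1, 13], "roll": 0, "claw": 3}, {"offset": [0.3, -0.1, 13], "roll": 0, "claw": 1}, {"offset": [0.3, -0.1, 13], "roll": 0, "claw": 0.5}, {"offset": [0.3, -0.1, 13], "roll": 0, "claw": 0.5}, {"offset": [0.3, -0.1, 13], "roll": 0, "claw": 0.5}, {"offset": [0.3, -0.1, 13], "roll": 0, "claw": 0.5}], squeeze=40)

```text
time: 7.28
position: [0.6029, 0.0834, 0.0687]
tcp_rot: [-3.141, -0.035, -0.005]
ft_force: [-0.6, -1.1, 6.7]
finger_gap: 0.0138
grip_force: 39.6
```

>>> servo_tool(increments=[{"offset": [0, -0.6, 0], "roll": 0, "claw": 0.5}, {"offset": [0, -1.2, 0], "roll": 0, "claw": 0.5}, {"offset": [0, -1.8, 0], "roll": 0, "claw": 0.5}, {"offset": [0, -2.4, 0], "roll": 0, "claw": 0.5}, {"offset": [0, -3, 0], "roll": 0, "claw": 0.5}, {"offset": [0, -3, 0], "roll": 0, "claw": 0.5}, {"offset": [0, -3, 0], "roll": 0, "claw": 0.5}])

```text
time: 7.87
position: [0.6024, 0.1142, 0.0687]
tcp_rot: [-3.14, -0.036, -0.005]
ft_force: [-0.4, 1.1, 6.1]
finger_gap: 0.0135
grip_force: 39.7
```

```bash
python3 go.py .600 .0 .2 1.3
```

```text
t 7.87 pos [0.6024 0.1142 0.0687] yaw 1.3 tilt 0.2 gap 0.0135 F [-0.4  1.1  6.1] -> offset [ -0.46  11.4  -13.14] roll 0.0
```

>>> servo_tool(increments=[{"offset": [0, 0, 0], "roll": 0, "claw": 4.5}, {"offset": [0, 0, 0], "roll": 0, "claw": 4.5}, {"offset": [0, 0, 0], "roll": 0, "claw": 4.5}, {"offset": [0, 0, -4], "roll": 0, "claw": 4.5}, {"offset": [0, 0, -8], "roll": 0, "claw": 4.5}, {"offset": [-1, 4, -12], "roll": 0, "claw": 4.5}, {"offset": [-1, 8, -13], "roll": 0, "claw": 4.5}, {"offset": [-1, 12, -13], "roll": 0, "claw": 4.5}, {"offset": [-1, 14.5, -13], "roll": 0, "claw": 8.5}, {"offset": [-1, 14.5, -13], "roll": 0, "claw": 8.5}, {"offset": [-1, 14.5, -13], "roll": 0, "claw": 8.5}, {"offset": [-1, 14.5, -13], "roll": 0, "claw": 8.5}])

```text
time: 8.87
position: [0.5942, -0.0312, 0.1968]
tcp_rot: [-3.141, -0.036, 0.0]
ft_force: [0.3, 0.8, -0.5]
finger_gap: 0.0848
grip_force: 0.0
```

Run:
```python
from m import *
import go
snap("wrist","w6"); F=(0,0,560,420)
an("wrist","w6",[("bench",(0,100,560,300),(105,125),120,(.014,.026)),("head",(0,100,560,300),(105,125),120,(.085,.11)),("fin",(0,120,300,300),(170,8),120,(.115,.15))])
z=np.load("w6.npz"); P=cloud("wrist",z["d"],z["T"]); hsv=cv2.cvtColor(z["im"],cv2.COLOR_RGB2HSV)
o=(hsv[:,:,0]>4)&(hsv[:,:,0]<19)&(hsv[:,:,1]>120)&(P[:,:,2]>.035)&(P[:,:,2]<.085)&(abs(P[:,:,0]-.605)<.04)
q=P[o]
for n,m in (("restH",q[:,1]<-.07),("restT",q[:,1]>-.02)):
    r=q[m]; print(n,len(r),cv2.minAreaRect((r[:,:2]*1000).astype(np.float32)),np.percentile(r[:,2],[2,50,98]).round(4))
# points: steel
for n,lo,hi in (("headpt",-.155,-.11),("tailpt",.02,.12)):
    m=(abs(P[:,:,0]-.605)<.012)&(P[:,:,1]>lo)&(P[:,:,1]<hi)&(P[:,:,2]>.06)&(P[:,:,2]<.085); r=P[m]
    print(n,len(r),r.min(0).round(4),r.max(0).round(4))
go.to(.459,-.385,.2,22)
```

```text
wrist bench 13465 px 295.6 170.8 med [ 0.6116 -0.0468  0.0194] z90 0.0207 rect [603.8 -36.2] [ 86.5 366. ] 1.0
wrist head 2979 px 449.6 187.6 med [ 0.609  -0.1917  0.0941] z90 0.0953 rect [ 607.  -193.3] [56.8 47.7] 0.8
wrist fin 1154 px 114.4 195.3 med [0.6025 0.1101 0.1308] z90 0.1325 rect [601.1 113.9] [38.5 14.4] 1.1
restH 422 ((604.6536254882812, -117.77706909179688), (39.14320755004883, 8.348674774169922), 0.6469230651855469) [0.0367 0.0584 0.0674]
restT 325 ((602.1996459960938, 13.606550216674805), (37.98133850097656, 7.917736530303955), 0.8691324591636658) [0.037  0.0603 0.0678]
headpt 172 [ 0.5934 -0.155   0.06  ] [ 0.6165 -0.1138  0.078 ]
tailpt 497 [0.593  0.0659 0.0601] [0.6169 0.0917 0.085 ]
t 8.92 pos [ 0.5943 -0.0304  0.1967] yaw 1.4 tilt 0.05 gap 0.0851 F [-0.3  0.1  0.8] -> offset [-14.39  35.12  -0.35] roll -20.6
```

>>> servo_tool(increments=[{"offset": [-14.7, 35.1, 0], "roll": -20, "claw": 8.5}, {"offset": [-14.7, 35.1, 0], "roll": -20, "claw": 8.5}, {"offset": [-14.7, 35.1, 0], "roll": -20, "claw": 8.5}, {"offset": [-14.7, 35.1, 0], "roll": -20, "claw": 8.5}, {"offset": [-14.7, 35.1, 0], "roll": -20, "claw": 8.5}, {"offset": [-14.7, 35.1, 0], "roll": -20, "claw": 8.5}, {"offset": [-14.7, 35.1, 0], "roll": -20, "claw": 8.5}, {"offset": [-14.7, 35.1, 0], "roll": -20, "claw": 8.5}, {"offset": [-14.7, 35.1, 0], "roll": -20, "claw": 8.5}, {"offset": [-14.7, 35.1, 0], "roll": -20, "claw": 8.5}, {"offset": [-14.7, 35.1, 0], "roll": -20, "claw": 8.5}, {"offset": [-14.7, 35.1, 4], "roll": -20, "claw": 8.5}, {"offset": [-14.7, 35.1, 8], "roll": -20, "claw": 8.5}, {"offset": [-14.7, 35.1, 10], "roll": -20, "claw": 8.5}, {"offset": [-14.7, 35.1, 10], "roll": -20, "claw": 8.5}, {"offset": [-14.7, 35.1, 10], "roll": -20, "claw": 8.5}, {"offset": [-14.7, 35.1, 10], "roll": -20, "claw": 8.5}])

```text
time: 10.33
position: [0.4572, -0.3851, 0.098]
tcp_rot: [3.086, 0.585, 0.002]
ft_force: [-0.7, -0.4, 0.5]
finger_gap: 0.0848
grip_force: 0.0
```

```bash
python3 go.py .456 -.3851 -.008 21.5
```

```text
t 10.33 pos [ 0.4572 -0.3851  0.098 ] yaw 21.45 tilt 0.08 gap 0.0848 F [-0.7 -0.4  0.5] -> offset [-0.13 -0.05 10.6 ] roll -0.05
```

>>> servo_tool(increments=[{"offset": [-0.1, 0, 4], "roll": 0, "claw": 8.5}, {"offset": [-0.1, 0, 7.5], "roll": 0, "claw": 8.5}, {"offset": [-0.1, 0, 10], "roll": 0, "claw": 8.5}, {"offset": [-0.1, 0, 10.6], "roll": 0, "claw": 8.5}, {"offset": [-0.1, 0, 10.6], "roll": 0, "claw": 6}, {"offset": [-0.1, 0, 10.6], "roll": 0, "claw": 5}, {"offset": [-0.1, 0, 10.6], "roll": 0, "claw": 3}, {"offset": [-0.1, 0, 10.6], "roll": 0, "claw": 3}, {"offset": [-0.1, 0, 10.6], "roll": 0, "claw": 3}, {"offset": [-0.1, 0, 10.6], "roll": 0, "claw": 3}, {"offset": [-0.1, 0, 10.6], "roll": 0, "claw": 3}], squeeze=50)

```text
time: 11.25
position: [0.4555, -0.3865, -0.0069]
tcp_rot: [3.086, 0.581, 0.003]
ft_force: [-0.7, 2.6, 7.0]
finger_gap: 0.0426
grip_force: 49.6
```

>>> servo_tool(increments=[{"offset": [0, 0, -1], "roll": 0, "claw": 3}, {"offset": [0, 0, -2.5], "roll": 0, "claw": 3}, {"offset": [0, 0, -5], "roll": 0, "claw": 3}, {"offset": [0, 0, -8], "roll": 0, "claw": 3}, {"offset": [0, 0, -11], "roll": 0, "claw": 3}, {"offset": [0, 0, -14], "roll": 0, "claw": 3}, {"offset": [0, 0, -14], "roll": 0, "claw": 3}, {"offset": [0, 0, -14], "roll": 0, "claw": 3}])

```text
time: 11.92
position: [0.4555, -0.3871, 0.134]
tcp_rot: [3.084, 0.58, 0.005]
ft_force: [0.0, 0.5, -2.3]
finger_gap: 0.0427
grip_force: 51.5
```

Run:
```python
from h import *
import go
snap("wrist","w7");snap("top","t7")
z=np.load("t7.npz"); P=cloud("top",z["d"],pose("top")); hsv=cv2.cvtColor(z["im"],cv2.COLOR_RGB2HSV)
s=sense()["position"];y=np.radians(21.5); ax=np.array([np.cos(y),np.sin(y)])
def show(n,P,q): 
    r=q-s; a=r[:,:2]@ax; print(n,len(q),"along",a.min().round(4),a.max().round(4),"lat",np.median(r[:,:2]@np.array([ax[1],-ax[0]])).round(4),"z",np.percentile(q[:,2],[5,95]).round(4))
m=(hsv[:,:,0]>50)&(hsv[:,:,0]<80)&(hsv[:,:,1]>90)&(P[:,:,2]>.1); show("top",P,P[m])
z=np.load("w7.npz"); P=cloud("wrist",z["d"],z["T"]); hsv=cv2.cvtColor(z["im"],cv2.COLOR_RGB2HSV)
m=(hsv[:,:,0]>50)&(hsv[:,:,0]<80)&(hsv[:,:,1]>90)&(P[:,:,2]>.1); show("wr",P,P[m])
q=P[(P[:,:,2]>.15)&(np.linalg.norm(P[:,:,:2]-s[:2],axis=2)<.12)]; a=(q-s)[:,:2]@ax; l=(q-s)[:,:2]@np.array([ax[1],-ax[0]]); k=(abs(l)<.012)&(q[:,2]<.21)&(a>0.05); print("journal",a[k].max(),[ (q[k][(a[k]>t)&(a[k]<t+.01),2].max().round(4)) for t in (.05,.06,.07)], "green top by along",)
r=P[m]; a=(r-s)[:,:2]@ax; print([np.percentile(r[(a>t)&(a<t+.008),2],97).round(4) for t in (.016,.024,.032)])
go.to(.6034,-.0491,.14,91.05)
```

```text
top 354 along -0.0409 0.1895 lat -0.0099 z [0.1901 0.2952]
wr 14934 along -0.0248 0.0726 lat 0.0004 z [0.1974 0.21  ]
journal 0.08885034971852325 [np.float64(0.1995), np.float64(0.1993), np.float64(0.1992)] green top by along
[np.float64(0.2102), np.float64(0.2102), np.float64(0.2102)]
t 12.02 pos [ 0.4542 -0.3861  0.1311] yaw 21.33 tilt 0.0 gap 0.0432 F [ 0.9  0.7 -2.1] -> offset [ 26.15 -25.96  -0.89] roll -69.72
```

>>> servo_tool(increments=[{"offset": [2, -2, -1], "roll": -5, "claw": 3}, {"offset": [4, -4, -1], "roll": -10, "claw": 3}, {"offset": [6.5, -6.5, -1], "roll": -17, "claw": 3}, {"offset": [9, -9, -1], "roll": -24, "claw": 3}, {"offset": [11.5, -11.5, -1], "roll": -31, "claw": 3}, {"offset": [14, -14, -1], "roll": -38, "claw": 3}, {"offset": [16.5, -16.5, -1], "roll": -45, "claw": 3}, {"offset": [19, -19, -1], "roll": -52, "claw": 3}, {"offset": [21.5, -21.5, -1], "roll": -58, "claw": 3}, {"offset": [24, -24, -1], "roll": -64, "claw": 3}, {"offset": [25.5, -25.5, -1], "roll": -68, "claw": 3}, {"offset": [26.2, -26, -1], "roll": -69.7, "claw": 3}, {"offset": [26.2, -26, -1], "roll": -69.7, "claw": 3}, {"offset": [26.2, -26, -1], "roll": -69.7, "claw": 3}, {"offset": [26.2, -26, -1], "roll": -69.7, "claw": 3}, {"offset": [26.2, -26, -1], "roll": -69.7, "claw": 3}])

```text
time: 13.35
position: [0.6033, -0.0511, 0.1406]
tcp_rot: [-2.206, -2.237, 0.002]
ft_force: [0.2, 0.4, -2.8]
finger_gap: 0.0425
grip_force: 51.4
```

Run:
```python
from h import *
import go
snap("wrist","w8"); 
z=np.load("w8.npz"); P=cloud("wrist",z["d"],z["T"]); hsv=cv2.cvtColor(z["im"],cv2.COLOR_RGB2HSV)
s=sense()["position"]; y=np.radians(91.05); ax=np.array([np.cos(y),np.sin(y)]); la=np.array([ax[1],-ax[0]])
q=P[(P[:,:,2]>.15)&(P[:,:,2]<.225)&(np.linalg.norm(P[:,:,:2]-s[:2],axis=2)<.13)]; a=(q-s)[:,:2]@ax; l=(q-s)[:,:2]@la
k=(abs(l)<.014)&(a>.05); print("journal end",a[k].max().round(4),"z",[q[k][(a[k]>t)&(a[k]<t+.01),2].max().round(4) for t in(.05,.06,.07)],"lat",[((l[k][(a[k]>t)&(a[k]<t+.01)].min()+l[k][(a[k]>t)&(a[k]<t+.01)].max())/2).round(4) for t in(.05,.06,.07)])
o=(hsv[:,:,0]>4)&(hsv[:,:,0]<19)&(hsv[:,:,1]>120)&(P[:,:,2]>.035)&(P[:,:,2]<.085)&(abs(P[:,:,0]-.605)<.04)
r=P[o]; print(len(r),cv2.minAreaRect((r[:,:2]*1000).astype(np.float32)) if len(r)>5 else "")
go.to(.6034,-.0491,.0125,91.05)
```

```text
journal end 0.0889 z [np.float64(0.2061), np.float64(0.2057), np.float64(0.2057)] lat [np.float64(-0.0004), np.float64(-0.0003), np.float64(-0.0003)]
0 
t 13.4 pos [ 0.6035 -0.0508  0.1407] yaw 90.84 tilt 0.07 gap 0.0427 F [ 0.2  0.2 -2.7] -> offset [1.800e-01 1.000e-02 1.282e+01] roll -0.21
```

View pics/w8.png

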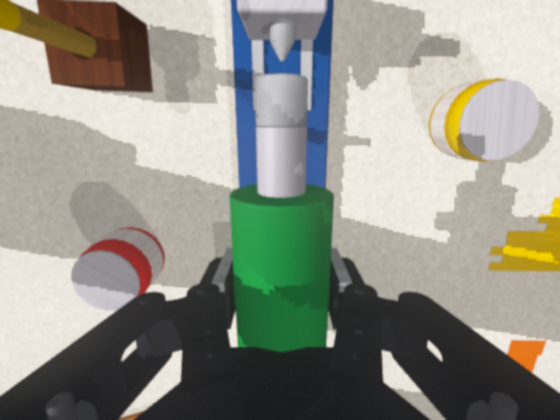

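The wrist view shows the roller held over the bench in line with it. Its end is at (282,85), short of the tail point at (282,45). I'm lowering it.

>>> servo_tool(increments=[{"offset": [0.1, 0, 3], "roll": -0.2, "claw": 3}, {"offset": [0.1, 0, 6], "roll": -0.2, "claw": 3}, {"offset": [0.1, 0, 8.5], "roll": -0.2, "claw": 3}, {"offset": [0.1, 0, 10.5], "roll": -0.2, "claw": 3}, {"offset": [0.1, 0, 11.5], "roll": -0.2, "claw": 3}, {"offset": [0.1, 0, 12.1], "roll": -0.2, "claw": 3}, {"offset": [0.1, 0, 12.4], "roll": -0.2, "claw": 3}, {"offset": [0.1, 0, 12.4], "roll": -0.2, "claw": 3}, {"offset": [0.1, 0, 12.4], "roll": -0.2, "claw": 3}])

```text
time: 14.15
position: [0.6048, -0.048, 0.0178]
tcp_rot: [2.197, 2.244, 0.001]
ft_force: [0.1, -0.5, -2.5]
finger_gap: 0.0426
grip_force: 51.6
```

```bash
python3 go.py .6034 -.0500 .0125 91.05
```

```text
t 14.15 pos [ 0.6048 -0.048   0.0178] yaw 91.21 tilt 0.08 gap 0.0426 F [ 0.1 -0.5 -2.5] -> offset [-0.2  -0.14  0.53] roll 0.16
```

>>> servo_tool(increments=[{"offset": [-0.2, -0.1, 0.2], "roll": 0.1, "claw": 3}, {"offset": [-0.2, -0.1, 0.4], "roll": 0.1, "claw": 3}, {"offset": [-0.2, -0.1, 0.5], "roll": 0.1, "claw": 3}, {"offset": [-0.2, -0.1, 0.5], "roll": 0.1, "claw": 3}, {"offset": [-0.2, -0.1, 0.5], "roll": 0.1, "claw": 3}])

```text
time: 14.57
position: [0.6038, -0.0504, 0.0128]
tcp_rot: [2.2, 2.241, 0.001]
ft_force: [-2.4, -1.0, 5.8]
finger_gap: 0.0428
grip_force: 52.4
```

Run:
```python
from h import *
import go
snap("wrist","w9")
go.to(.6034,-.0500,.0125,91.05)
z=np.load("w9.npz"); P=cloud("wrist",z["d"],z["T"]); s=sense()["position"]
q=P[(P[:,:,2]>.06)&(P[:,:,2]<.1)&(abs(P[:,:,0]-.603)<.012)&(P[:,:,1]>0)&(P[:,:,1]<.06)]
print("end y",q[:,1].max().round(4),[q[(q[:,1]>t)&(q[:,1]<t+.008),2].max().round(4) for t in(.008,.016,.024)],np.median(q[:,0]))
```

```text
t 14.62 pos [ 0.6038 -0.0504  0.0128] yaw 91.05 tilt 0.09 gap 0.0427 F [-0.2 -1.3  6.7] -> offset [ 0.04 -0.04  0.03] roll 0.0
end y 0.0386 [np.float64(0.078), np.float64(0.0784), np.float64(0.0782)] 0.6022747658749495
```

>>> servo_tool(increments=[{"offset": [0, 0, 0], "roll": 0, "claw": 4.8}, {"offset": [0, 0, 0], "roll": 0, "claw": 5.5}, {"offset": [0, 0, 0], "roll": 0, "claw": 7}, {"offset": [0, 0, 0], "roll": 0, "claw": 8.5}, {"offset": [0, 0, 0], "roll": 0, "claw": 8.5}, {"offset": [0, 0, -3], "roll": 0, "claw": 8.5}, {"offset": [0, 0, -7], "roll": 0, "claw": 8.5}, {"offset": [0, 0, -11], "roll": 0, "claw": 8.5}, {"offset": [0, 0, -15], "roll": 0, "claw": 8.5}, {"offset": [0, 0, -18], "roll": 0, "claw": 8.5}, {"offset": [0, 0, -18], "roll": 0, "claw": 8.5}, {"offset": [0, 0, -18], "roll": 0, "claw": 8.5}])

```text
time: 15.62
position: [0.6041, -0.05, 0.1937]
tcp_rot: [2.198, 2.241, 0.004]
ft_force: [0.2, 0.5, -1.3]
finger_gap: 0.0851
grip_force: 0.0
```

```bash
cat > chk.py <<'E'
from h import *
def chk(f):
    snap("wrist",f)
    z=np.load(f+".npz"); P=cloud("wrist",z["d"],z["T"]); hsv=cv2.cvtColor(z["im"],cv2.COLOR_RGB2HSV)
    y=np.radians(91.05); ax=np.array([np.cos(y),np.sin(y)]); la=np.array([ax[1],-ax[0]])
    B=(P[:,:,:2]-np.array([.6037,-.0651])); a=B@ax; l=B@la; Z=P[:,:,2]
    g=(hsv[:,:,0]>50)&(hsv[:,:,0]<80)&(hsv[:,:,1]>90)&(abs(l)<.03)&(abs(a)<.12)&(Z>.05)
    if g.sum()>20: print("sleeve a",np.percentile(a[g],[.5,99.5]).round(4),"l",np.percentile(l[g],[.5,99.5]).round(4),"top",np.percentile(Z[g],98).round(4))
    for t in np.arange(-.1,.15,.01):
        k=(a>t)&(a<t+.01)&(abs(l)<.015)&(Z>.06)&(Z<.14)
        if k.sum()>10: print("%.3f:%.4f"%(t,np.percentile(Z[k],98)),end=" ")
    print()
    fm=((hsv[:,:,0]<8)|(hsv[:,:,0]>170))&(hsv[:,:,1]>120)&(Z>.12)&(abs(l)<.04)
    if fm.sum()>20: print("fin a",np.percentile(a[fm],[1,99]).round(4),"l",np.median(l[fm]).round(4))
E
python3 - <<'E'
from chk import *
import go
chk("w10"); go.to(.6025,.1142,.2,1.3)
E
```

```text
sleeve a [-0.0258  0.0882] l [-0.0215  0.0201] top 0.0894
-0.100:0.0787 -0.090:0.0757 -0.080:0.0769 -0.070:0.0775 -0.060:0.0773 -0.050:0.0774 -0.040:0.0774 -0.030:0.0891 -0.020:0.0892 -0.010:0.0894 -0.000:0.0893 0.010:0.0894 0.020:0.0896 0.030:0.0893 0.040:0.0894 0.050:0.0894 0.060:0.0777 0.070:0.0775 0.080:0.0776 0.090:0.0773 0.100:0.0773 0.130:0.0760 0.140:0.0792 
t 15.67 pos [ 0.603  -0.0501  0.192 ] yaw 91.12 tilt 0.04 gap 0.0852 F [-0.9 -0.3 -1. ] -> offset [16.43  0.27 -0.8 ] roll 89.82
```

>>> servo_tool(increments=[{"offset": [2, 0, -0.5], "roll": 7, "claw": 6}, {"offset": [4, 0, -0.5], "roll": 14, "claw": 6}, {"offset": [6, 0, -0.5], "roll": 21, "claw": 6}, {"offset": [8, 0, -0.5], "roll": 28, "claw": 6}, {"offset": [10, 0, -0.5], "roll": 35, "claw": 6}, {"offset": [12, 0, -0.5], "roll": 42, "claw": 6}, {"offset": [14, 0.1, -0.5], "roll": 49, "claw": 6}, {"offset": [16.4, 0.1, -0.5], "roll": 56, "claw": 6}, {"offset": [16.4, 0.2, -0.5], "roll": 63, "claw": 6}, {"offset": [16.4, 0.2, -0.5], "roll": 70, "claw": 6}, {"offset": [16.4, 0.2, -0.5], "roll": 77, "claw": 6}, {"offset": [16.4, 0.2, -0.5], "roll": 84, "claw": 6}, {"offset": [16.4, 0.2, -0.5], "roll": 89.8, "claw": 6}, {"offset": [16.4, 0.2, -0.5], "roll": 89.8, "claw": 6}, {"offset": [16.4, 0.2, -0.5], "roll": 89.8, "claw": 6}, {"offset": [16.4, 0.2, -0.5], "roll": 89.8, "claw": 6}, {"offset": [16.4, 0.2, -0.5], "roll": 89.8, "claw": 6}])

```text
time: 17.08
position: [0.6017, 0.114, 0.1962]
tcp_rot: [3.141, 0.04, -0.002]
ft_force: [0.0, 0.6, -0.4]
finger_gap: 0.0597
grip_force: 0.0
```

Run:
```python
from chk import *
import go
chk("w11"); go.to(.602,.1140,.068,1.3)
```

```text
sleeve a [-0.026   0.0603] l [-0.0185  0.0212] top 0.0891
-0.100:0.0786 -0.090:0.0768 -0.080:0.0767 -0.070:0.0774 -0.060:0.0772 -0.050:0.0775 -0.040:0.0773 -0.030:0.0893 -0.020:0.0893 -0.010:0.0892 -0.000:0.0893 0.010:0.0893 0.020:0.0893 0.030:0.0893 0.040:0.0892 0.050:0.0890 0.060:0.0853 0.070:0.0776 0.080:0.0774 0.090:0.0772 0.100:0.0775 0.130:0.0758 0.140:0.0791 
fin a [0.1734 0.1862] l 0.0029
t 17.13 pos [0.6018 0.1139 0.1964] yaw 1.43 tilt 0.04 gap 0.0603 F [0.8 0.1 0.6] -> offset [ 3.000e-02 -1.000e-02  1.284e+01] roll 0.13
```

>>> servo_tool(increments=[{"offset": [0, -0.1, 4], "roll": 0.1, "claw": 6}, {"offset": [0, -0.1, 8], "roll": 0.1, "claw": 6}, {"offset": [0, -0.1, 11], "roll": 0.1, "claw": 6}, {"offset": [0, -0.1, 12.7], "roll": 0.1, "claw": 6}, {"offset": [0, -0.1, 12.7], "roll": 0.1, "claw": 6}, {"offset": [0, -0.1, 12.7], "roll": 0.1, "claw": 3}, {"offset": [0, -0.1, 12.7], "roll": 0.1, "claw": 1}, {"offset": [0, -0.1, 12.7], "roll": 0.1, "claw": 0.5}, {"offset": [0, -0.1, 12.7], "roll": 0.1, "claw": 0.5}, {"offset": [0, -0.1, 12.7], "roll": 0.1, "claw": 0.5}, {"offset": [0, -0.1, 12.7], "roll": 0.1, "claw": 0.5}], squeeze=50)

```text
time: 18.05
position: [0.603, 0.1152, 0.0716]
tcp_rot: [-3.141, -0.033, -0.004]
ft_force: [-0.8, -1.6, 6.3]
finger_gap: 0.0134
grip_force: 49.4
```

>>> servo_tool(increments=[{"offset": [0, 0.5, 0], "roll": 0, "claw": 0.5}, {"offset": [0, 1, 0], "roll": 0, "claw": 0.5}, {"offset": [0, 1.5, 0], "roll": 0, "claw": 0.5}, {"offset": [0, 2, 0], "roll": 0, "claw": 0.5}, {"offset": [0, 2.5, 0], "roll": 0, "claw": 0.5}, {"offset": [-0.05, 3, 0], "roll": 0, "claw": 0.5}, {"offset": [-0.05, 3.4, 0], "roll": 0, "claw": 0.5}, {"offset": [-0.05, 3.8, 0], "roll": 0, "claw": 0.5}, {"offset": [-0.05, 4.2, 0], "roll": 0, "claw": 0.5}, {"offset": [-0.05, 4.2, 0], "roll": 0, "claw": 0.5}, {"offset": [-0.05, 4.2, 0], "roll": 0, "claw": 0.5}])

```text
time: 18.97
position: [0.6036, 0.0737, 0.0716]
tcp_rot: [-3.14, -0.033, -0.005]
ft_force: [-0.4, 1.4, 8.2]
finger_gap: 0.0135
grip_force: 49.8
```

>>> servo_tool(increments=[{"offset": [0, 0.2, 0], "roll": 0, "claw": 0.5}, {"offset": [0, 0.4, 0], "roll": 0, "claw": 0.5}, {"offset": [0, 0.6, 0], "roll": 0, "claw": 0.5}, {"offset": [0, 0.8, 0], "roll": 0, "claw": 0.5}, {"offset": [0, 0.8, 0], "roll": 0, "claw": 0.5}])

```text
time: 19.38
position: [0.6038, 0.0667, 0.0717]
tcp_rot: [-3.139, -0.034, -0.005]
ft_force: [-0.2, 4.9, 9.3]
finger_gap: 0.0131
grip_force: 49.8
```

>>> servo_tool(increments=[{"offset": [0, 0.1, 0], "roll": 0, "claw": 0.5}, {"offset": [0, 0.2, 0], "roll": 0, "claw": 0.5}, {"offset": [0, 0.2, 0], "roll": 0, "claw": 0.5}])

```text
time: 19.63
position: [0.6038, 0.0651, 0.0717]
tcp_rot: [-3.139, -0.035, -0.005]
ft_force: [-0.8, 6.4, 8.5]
finger_gap: 0.0134
grip_force: 49.8
```

>>> servo_tool(increments=[{"offset": [0, 0.1, 0], "roll": 0, "claw": 0.5}, {"offset": [0, 0.2, 0], "roll": 0, "claw": 0.5}, {"offset": [0, 0.2, 0], "roll": 0, "claw": 0.5}])

```text
time: 19.88
position: [0.6038, 0.0634, 0.0716]
tcp_rot: [-3.139, -0.035, -0.005]
ft_force: [-0.7, 6.9, 8.1]
finger_gap: 0.0132
grip_force: 49.8
```

>>> servo_tool(increments=[{"offset": [0, 0.1, 0], "roll": 0, "claw": 0.5}, {"offset": [0, 0.2, 0], "roll": 0, "claw": 0.5}, {"offset": [0, 0.2, 0], "roll": 0, "claw": 0.5}])

```text
time: 20.13
position: [0.6039, 0.0628, 0.0717]
tcp_rot: [-3.137, -0.037, -0.005]
ft_force: [-0.3, 10.6, 8.5]
finger_gap: 0.0133
grip_force: 50.0
```

>>> servo_tool(increments=[{"offset": [0, 0.1, 0], "roll": 0, "claw": 0.5}, {"offset": [0, 0.2, 0], "roll": 0, "claw": 0.5}, {"offset": [0, 0.2, 0], "roll": 0, "claw": 0.5}])

```text
time: 20.38
position: [0.6038, 0.0625, 0.0716]
tcp_rot: [-3.136, -0.039, -0.005]
ft_force: [-0.8, 15.3, 7.6]
finger_gap: 0.0131
grip_force: 50.1
```

Run:
```python
from chk import *
import go
chk("w12"); go.to(.602,.1140,.068,1.3)
```

```text
sleeve a [-0.0371  0.0438] l [-0.0165  0.0217] top 0.0914
-0.040:0.0910 -0.030:0.0916 -0.020:0.0916 -0.010:0.0917 -0.000:0.0916 0.010:0.0915 0.020:0.0915 0.030:0.0916 0.040:0.0909 0.050:0.0798 0.060:0.0799 0.070:0.0796 0.080:0.0796 0.090:0.0789 0.100:0.1313 0.110:0.1398 0.120:0.1397 0.130:0.1398 0.140:0.1353 
fin a [0.1212 0.1346] l 0.0046
t 20.43 pos [0.6038 0.0625 0.0716] yaw 1.41 tilt 0.36 gap 0.0132 F [-1.  16.1  7.7] -> offset [-0.06 -5.15  0.39] roll 0.11
```

The force rises to 15 N, the slide has stopped, and the sleeve top is 2.3 mm higher. The roller is on the points, so I'm releasing and going to the stylus.

>>> servo_tool(increments=[{"offset": [0, 0, 0], "roll": 0, "claw": 4}, {"offset": [0, 0, 0], "roll": 0, "claw": 5}, {"offset": [0, 0, 0], "roll": 0, "claw": 5}, {"offset": [0, 0, -4], "roll": 0, "claw": 5}, {"offset": [0, 0, -8], "roll": 0, "claw": 5}, {"offset": [0, 0, -12], "roll": 0, "claw": 5}, {"offset": [-4, -0.5, -13], "roll": -7, "claw": 5}, {"offset": [-8, -1, -13], "roll": -14, "claw": 5}, {"offset": [-12, -1.5, -13], "roll": -21, "claw": 5}, {"offset": [-15.9, -1.9, -13], "roll": -28, "claw": 5}, {"offset": [-15.9, -1.9, -13], "roll": -35, "claw": 5}, {"offset": [-15.9, -1.9, -13], "roll": -42, "claw": 5}, {"offset": [-15.9, -1.9, -13], "roll": -49, "claw": 5}, {"offset": [-15.9, -1.9, -13], "roll": -56, "claw": 5}, {"offset": [-15.9, -1.9, -13], "roll": -58.6, "claw": 5}, {"offset": [-15.9, -1.9, -13], "roll": -58.6, "claw": 5}, {"offset": [-15.9, -1.9, -13], "roll": -58.6, "claw": 5}])

```text
time: 21.85
position: [0.4433, 0.072, 0.1999]
tcp_rot: [2.725, 1.562, -0.0]
ft_force: [0.7, -0.2, 0.1]
finger_gap: 0.0499
grip_force: 0.0
```

Run:
```python
from m import *
from chk import chk
import go
chk("w13")
z=np.load("w13.npz"); P=cloud("wrist",z["d"],z["T"]); hsv=cv2.cvtColor(z["im"],cv2.COLOR_RGB2HSV)
m=(np.hypot(P[:,:,0]-.445,P[:,:,1]-.075)<.03)
for a,b in((.136,.15),(.1,.136),(.07,.1)):
    k=m&(P[:,:,2]>a)&(P[:,:,2]<b); q=P[k]; print(a,len(q),cv2.minAreaRect((q[:,:2]*1000).astype(np.float32)) if len(q)>5 else "")
k=(np.hypot(P[:,:,0]-.445,P[:,:,1]-.075)<.05)&(P[:,:,2]>.05)&(P[:,:,2]<.058);print("stand",cv2.minAreaRect((P[k][:,:2]*1000).astype(np.float32)))
an("wrist","w13",[("btn",(0,0,560,420),(170,8),120,(.034,.046))])
go.to(.4448,.0749,.062,60)
```

```text
sleeve a [-0.0416  0.0442] l [-0.0223  0.0173] top 0.0914
-0.100:0.0791 -0.090:0.0793 -0.080:0.0796 -0.070:0.0794 -0.060:0.0795 -0.050:0.0911 -0.040:0.0916 -0.030:0.0917 -0.020:0.0914 -0.010:0.0917 -0.000:0.0915 0.010:0.0917 0.020:0.0914 0.030:0.0914 0.040:0.0907 0.050:0.0801 0.060:0.0799 0.070:0.0796 0.080:0.0795 0.090:0.0786 0.100:0.0925 0.110:0.0929 0.120:0.1326 0.130:0.1323 0.140:0.0928 
fin a [0.1231 0.1358] l -0.0015
0.136 285 ((443.14459228515625, 78.06207275390625), (15.740056991577148, 15.096003532409668), 48.101806640625)
0.1 160 ((444.8871765136719, 81.24156951904297), (9.478405952453613, 16.164688110351562), 61.10184860229492)
0.07 90 ((445.5401306152344, 82.66578674316406), (5.533346176147461, 14.74502944946289), 60.45656204223633)
stand ((442.91162109375, 77.96478271484375), (60.29064178466797, 60.0395622253418), 89.14099884033203)
wrist btn 38 px 336.6 297.9 med [ 0.4159 -0.0984  0.0432] z90 0.0455 rect [496.8 -47.2] [215.6   2.3] 32.7
t 21.9 pos [0.4433 0.0722 0.1999] yaw 59.66 tilt 0.02 gap 0.0499 F [-0.2  0.1 -0. ] -> offset [ 3.100e-01 -1.000e-02  1.379e+01] roll -0.34
```

View pics/w13.png

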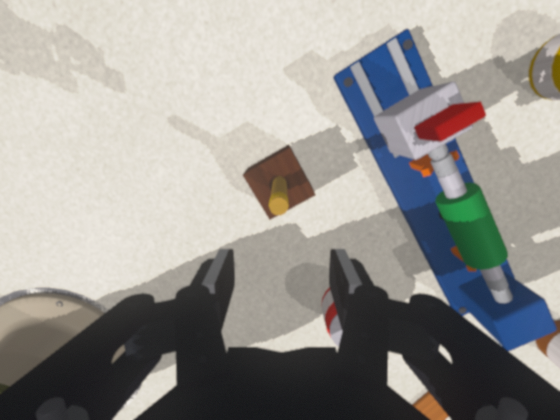

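The wrist view shows the roller held between the points on the bench, with the fin at (450,121). The stylus is upright in its stand at (280,195), with its top centre measured at (0.443, 0.078).

>>> servo_tool(increments=[{"offset": [0.4, -0.3, 3], "roll": 0, "claw": 5}, {"offset": [0.4, -0.3, 6], "roll": 0, "claw": 5}, {"offset": [0.4, -0.3, 9], "roll": 0, "claw": 5}, {"offset": [0.4, -0.3, 12], "roll": 0, "claw": 5}, {"offset": [0.4, -0.3, 13.8], "roll": 0, "claw": 5}, {"offset": [0.4, -0.3, 13.8], "roll": 0, "claw": 5}, {"offset": [0.4, -0.3, 13.8], "roll": 0, "claw": 3}, {"offset": [0.4, -0.3, 13.8], "roll": 0, "claw": 2}, {"offset": [0.4, -0.3, 13.8], "roll": 0, "claw": 1}, {"offset": [0.4, -0.3, 13.8], "roll": 0, "claw": 1}, {"offset": [0.4, -0.3, 13.8], "roll": 0, "claw": 1}, {"offset": [0.4, -0.3, 13.8], "roll": 0, "claw": 1}], squeeze=60)

```text
time: 22.9
position: [0.4436, 0.0778, 0.063]
tcp_rot: [2.723, 1.566, 0.004]
ft_force: [-0.2, -0.3, 9.1]
finger_gap: 0.0144
grip_force: 58.8
```

```bash
python3 go.py .4433 .0775 .2 60
```

```text
t 22.9 pos [0.4436 0.0778 0.063 ] yaw 59.8 tilt 0.14 gap 0.0144 F [-0.2 -0.3  9.1] -> offset [ -0.02   0.02 -13.7 ] roll -0.2
```

>>> servo_tool(increments=[{"offset": [0, 0, -1], "roll": 0, "claw": 1}, {"offset": [0, 0, -3], "roll": 0, "claw": 1}, {"offset": [0, 0, -6], "roll": 0, "claw": 1}, {"offset": [0, 0, -9], "roll": 0, "claw": 1}, {"offset": [0.5, -0.3, -10], "roll": 0, "claw": 1}, {"offset": [3, -1.8, -10], "roll": 0, "claw": 1}, {"offset": [6, -3.6, -10], "roll": 0, "claw": 1}, {"offset": [9, -5.4, -10], "roll": 0, "claw": 1}, {"offset": [12, -7.3, -10], "roll": 0, "claw": 1}, {"offset": [15, -9.1, -10], "roll": 0, "claw": 1}, {"offset": [18, -10.9, -10], "roll": 0, "claw": 1}, {"offset": [21, -12.7, -10], "roll": 0, "claw": 1}, {"offset": [22.6, -13.7, -10], "roll": 0, "claw": 1}, {"offset": [22.6, -13.7, -10], "roll": 0, "claw": 1}, {"offset": [22.6, -13.7, -10], "roll": 0, "claw": 1}, {"offset": [22.6, -13.7, -10], "roll": 0, "claw": 1}])

```text
time: 24.23
position: [0.4378, 0.3408, 0.162]
tcp_rot: [2.723, 1.566, -0.001]
ft_force: [0.7, -0.7, -0.4]
finger_gap: 0.0145
grip_force: 58.5
```

Run:
```python
from m import *
import go
snap("wrist","w14")
an("wrist","w14",[("btn",(0,0,560,420),(170,8),120,(.03,.05)),("disp",(0,0,560,420),(0,180),0,(.04,.05))])
z=np.load("w14.npz"); im=z["im"]; hsv=cv2.cvtColor(im,cv2.COLOR_RGB2HSV); m=((hsv[:,:,0]>170)|(hsv[:,:,0]<8))&(hsv[:,:,1]>120)
n,l,st,ce=cv2.connectedComponentsWithStats(m.astype(np.uint8)); print([(st[i].tolist(),ce[i].round(1).tolist(),plane("wrist",[ce[i]],.04,z["T"])[0].round(4).tolist()) for i in range(1,n) if st[i,4]>60])
go.to(.459,.3772,.163,60)
```

```text
wrist btn 188 px 300.4 183.0 med [0.4602 0.3768 0.0394] z90 0.0437 rect [461.  245.4] [ 13.4 278.3] 0.7
wrist disp 10240 px 315.9 133.4 med [0.4943 0.3898 0.0448] z90 0.0465 rect [522.8 224.5] [423.9 301.4] 71.9
[([276, 145, 14, 15, 159], [282.1, 152.3], [0.4594, 0.378, 0.04]), ([539, 353, 21, 33, 402], [552.0, 367.1], [0.6178, -0.0203, 0.04])]
t 24.28 pos [0.438  0.3404 0.162 ] yaw 59.75 tilt 0.05 gap 0.0142 F [ 0.1 -0.5 -1.5] -> offset [ 4.24 -0.04 -0.1 ] roll -0.25
```

View pics/w14.png

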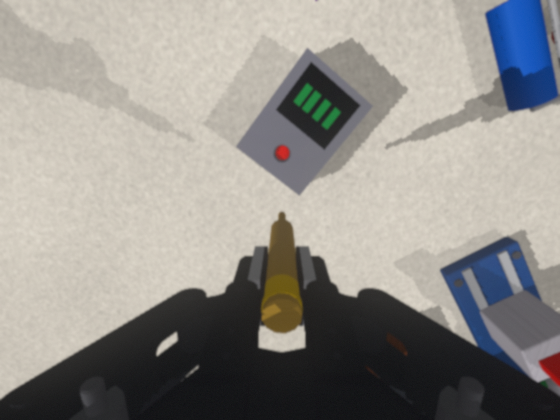

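The wrist view shows the button at (282,152), and the stylus held upright with its tip at (282,214).

Run:
```python
from h import *
import go
z=np.load("w14.npz"); P=cloud("wrist",z["d"],z["T"]); s=sense()["position"]; R=cv2.Rodrigues(np.array(sense()["tcp_rot"]))[0]
for v in range(211,234,3): print(v,((P[v,282]-s)@R*1000).round(1),P[v,282].round(4))
print(((plane("wrist",[(282,215)],.109,z["T"])[0]-s)@R*1000).round(1))
k=(abs(P[:,:,2]-.139)<.004)&(np.hypot(*(P[:,:,:2]-s[:2]).transpose(2,0,1))<.015); 
q=(P-s)@R
for zz in(-60,-45,-30): 
  k=(abs(q[:,:,2]*1000-(zz-20))<8)&(abs(q[:,:,1])<.02)&(abs(q[:,:,0])<.02); 
  if k.sum(): print(zz-20,q[k].mean(0)*1000,k.sum())
go.to(.4594,.378,.163,60)
```

```text
211 [-30.2  -0.4 162.9] [ 0.4225  0.3144 -0.0008]
214 [ 3.3 -0.6 45.8] [0.4391 0.3435 0.1162]
217 [ 3.1 -0.6 39. ] [0.439  0.3433 0.1231]
220 [ 8.  -0.6 17.3] [0.4415 0.3476 0.1447]
223 [ 8.2 -0.6 10.6] [0.4416 0.3478 0.1514]
226 [ 7.9 -0.7  5.5] [0.4415 0.3476 0.1565]
229 [ 7.8 -0.7  0.4] [0.4414 0.3475 0.1616]
232 [ 8.  -0.7 -5.3] [0.4415 0.3476 0.1673]
[ 0.1 -0.6 53. ]
-80 [  6.68379082  -0.13252026 -78.28959215] 3239
-65 [  7.7639839   -0.61302083 -65.78009419] 1828
-50 [ 8.60313598e+00  1.90183620e-02 -5.04206572e+01] 1340
t 24.28 pos [0.438  0.3404 0.162 ] yaw 59.75 tilt 0.05 gap 0.0142 F [ 0.1 -0.5 -1.5] -> offset [ 4.33 -0.05 -0.1 ] roll -0.25
```

>>> servo_tool(increments=[{"offset": [2, 0, 0], "roll": 0, "claw": 1}, {"offset": [4.3, 0, 0], "roll": 0, "claw": 1}, {"offset": [4.3, 0, 1.5], "roll": 0, "claw": 1}, {"offset": [4.3, 0, 3], "roll": 0, "claw": 1}, {"offset": [4.3, 0, 4.5], "roll": 0, "claw": 1}, {"offset": [4.3, 0, 5.5], "roll": 0, "claw": 1}, {"offset": [4.3, 0, 5.5], "roll": 0, "claw": 1}, {"offset": [4.3, 0, 5.5], "roll": 0, "claw": 1}, {"offset": [4.3, 0, 5.5], "roll": 0, "claw": 1}])

```text
time: 25.03
position: [0.46, 0.3789, 0.1076]
tcp_rot: [-2.724, -1.566, -0.001]
ft_force: [0.5, -0.6, -0.8]
finger_gap: 0.0151
grip_force: 58.5
```

Run:
```python
from h import *
import go
go.to(.4594,.378,.095,60)
snap("scene","s15")
z=np.load("s15.npz"); im=z["im"]; 
T=pose("scene"); c,k,d=K("scene")
def pj(p): 
    q=(np.array([p])-T[:3,3])@T[:3,:3]; return cv2.projectPoints(q,np.zeros(3),np.zeros(3),k,d)[0].ravel().round(1)
print(pj([.4594,.378,.04]),pj([.4594,.378,.054]))
cv2.imwrite("pics/c15.png",cv2.resize(im[180:270,390:480],(540,540),interpolation=cv2.INTER_CUBIC)[:,:,::-1])
```

```text
t 25.03 pos [0.46   0.3789 0.1076] yaw 59.79 tilt 0.04 gap 0.0151 F [ 0.5 -0.6 -0.8] -> offset [-0.11 -0.    1.26] roll -0.21
[434.1 230.3] [435.2 226.1]
```

View pics/c15.png

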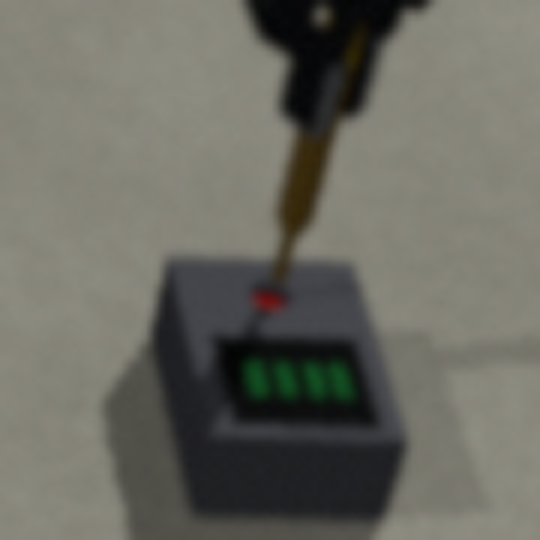

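The scene crop shows the tip directly above the red button, at crop pixel (270,297). I'm pressing slowly.

>>> servo_tool(increments=[{"offset": [-0.1, 0, 0.5], "roll": 0, "claw": 1}, {"offset": [-0.1, 0, 1], "roll": 0, "claw": 1}, {"offset": [-0.1, 0, 1.3], "roll": 0, "claw": 1}, {"offset": [-0.1, 0, 1.5], "roll": 0, "claw": 1}, {"offset": [-0.1, 0, 1.6], "roll": 0, "claw": 1}, {"offset": [-0.1, 0, 1.7], "roll": 0, "claw": 1}, {"offset": [-0.1, 0, 1.7], "roll": 0, "claw": 1}])

```text
time: 25.67
position: [0.459, 0.3782, 0.0899]
tcp_rot: [2.723, 1.567, -0.0]
ft_force: [0.5, -0.1, 2.7]
finger_gap: 0.0149
grip_force: 58.8
```

>>> servo_tool(increments=[{"offset": [0, 0, 0.1], "roll": 0, "claw": 1}, {"offset": [0, 0, 0.2], "roll": 0, "claw": 1}, {"offset": [0, 0, 0.2], "roll": 0, "claw": 1}, {"offset": [0, 0, 0.2], "roll": 0, "claw": 1}])

```text
time: 26.0
position: [0.4592, 0.3786, 0.0888]
tcp_rot: [-2.723, -1.567, -0.002]
ft_force: [-1.8, -2.1, 10.9]
finger_gap: 0.0147
grip_force: 59.9
```

>>> servo_tool(increments=[{"offset": [0, 0, 0], "roll": 0, "claw": 1}, {"offset": [0, 0, 0], "roll": 0, "claw": 1}, {"offset": [0, 0, 0], "roll": 0, "claw": 1}, {"offset": [0, 0, 0], "roll": 0, "claw": 1}, {"offset": [0, 0, 0], "roll": 0, "claw": 1}, {"offset": [0, 0, 0], "roll": 0, "claw": 1}])

```text
time: 26.5
position: [0.4592, 0.3785, 0.0888]
tcp_rot: [-2.723, -1.567, -0.002]
ft_force: [-0.8, -0.6, 10.5]
finger_gap: 0.0144
grip_force: 59.9
```

```bash
python3 go.py .4436 .0778 .165 59.8
```

```text
t 26.5 pos [0.4592 0.3785 0.0888] yaw 59.83 tilt 0.06 gap 0.0144 F [-0.8 -0.6 10.5] -> offset [-26.78  13.77  -7.64] roll 0.03
```

>>> servo_tool(increments=[{"offset": [0, 0, -1], "roll": 0, "claw": 1}, {"offset": [0, 0, -3.5], "roll": 0, "claw": 1}, {"offset": [0, 0, -6], "roll": 0, "claw": 1}, {"offset": [-0.3, 0.2, -7.6], "roll": 0, "claw": 1}, {"offset": [-3, 1.5, -7.6], "roll": 0, "claw": 1}, {"offset": [-6, 3.1, -7.6], "roll": 0, "claw": 1}, {"offset": [-9, 4.6, -7.6], "roll": 0, "claw": 1}, {"offset": [-12, 6.2, -7.6], "roll": 0, "claw": 1}, {"offset": [-15, 7.7, -7.6], "roll": 0, "claw": 1}, {"offset": [-18, 9.3, -7.6], "roll": 0, "claw": 1}, {"offset": [-21, 10.8, -7.6], "roll": 0, "claw": 1}, {"offset": [-24, 12.3, -7.6], "roll": 0, "claw": 1}, {"offset": [-26, 13.4, -7.6], "roll": 0, "claw": 1}, {"offset": [-26.8, 13.8, -7.6], "roll": 0, "claw": 1}, {"offset": [-26.8, 13.8, -7.6], "roll": 0, "claw": 1}, {"offset": [-26.8, 13.8, -7.6], "roll": 0, "claw": 1}, {"offset": [-26.8, 13.8, -7.6], "roll": 0, "claw": 1}, {"offset": [-26.8, 13.8, -7.6], "roll": 0, "claw": 1}])

```text
time: 28.0
position: [0.4438, 0.0789, 0.1639]
tcp_rot: [-2.721, -1.57, -0.001]
ft_force: [0.1, -0.1, -0.8]
finger_gap: 0.0144
grip_force: 58.5
```

Run:
```python
from h import *
import go
snap("wrist","w16"); go.to(.4436,.0778,.063,59.8)
z=np.load("w16.npz"); P=cloud("wrist",z["d"],z["T"]); s=sense()["position"]; R=cv2.Rodrigues(np.array(sense()["tcp_rot"]))[0]; q=(P-s)@R*1000
k=(np.hypot(P[:,:,0]-.445,P[:,:,1]-.075)<.05)&(P[:,:,2]>.05)&(P[:,:,2]<.058);print("stand",cv2.minAreaRect((P[k][:,:2]*1000).astype(np.float32)))
for v in range(205,240,3): print(v,q[v,282].round(1))
for v in (214,217,222,228,232): 
    r=[u for u in range(262,302) if -5<q[v,u,0]<12 and abs(q[v,u,1])<12 and q[v,u,2]<56]; print(v,[q[v,u,1].round(1) for u in (r[0],r[-1])] if r else None)
```

```text
t 28.05 pos [0.4437 0.0787 0.1639] yaw 59.96 tilt 0.03 gap 0.0146 F [ 0.1  0.3 -0.3] -> offset [-0.09  0.03 10.09] roll 0.16
stand ((442.9405822753906, 78.0672378540039), (60.344993591308594, 60.05619812011719), 89.09830474853516)
205 [-1.120e+01 -1.000e-01  1.223e+02]
208 [  72.9   -0.5 -173.4]
211 [-1.390e+01 -1.000e-01  1.099e+02]
214 [ 2.9 -0.2 46.9]
217 [ 3.  -0.2 39.1]
220 [ 7.9 -0.2 17.7]
223 [ 7.9 -0.2 11.4]
226 [ 8.2 -0.3  4.8]
229 [ 7.7 -0.3  0.4]
232 [ 7.7 -0.3 -4.7]
235 [  7.9  -0.3 -10.3]
238 [  8.2  -0.3 -15.8]
214 [np.float64(-3.4), np.float64(2.2)]
217 [np.float64(-3.3), np.float64(2.2)]
222 [np.float64(-5.8), np.float64(4.6)]
228 [np.float64(-7.7), np.float64(6.6)]
232 [np.float64(-7.4), np.float64(7.2)]
```

>>> servo_tool(increments=[{"offset": [-0.1, 0, 1.5], "roll": 0.1, "claw": 1}, {"offset": [-0.1, 0, 3.5], "roll": 0.1, "claw": 1}, {"offset": [-0.1, 0, 4.8], "roll": 0.1, "claw": 1}, {"offset": [-0.1, 0, 5.5], "roll": 0.1, "claw": 1}, {"offset": [-0.1, 0, 6.2], "roll": 0.1, "claw": 1}, {"offset": [-0.1, 0, 7], "roll": 0.1, "claw": 1}, {"offset": [-0.1, 0, 7.7], "roll": 0.1, "claw": 1}, {"offset": [-0.1, 0, 7.7], "roll": 0.1, "claw": 1}])

```text
time: 28.72
position: [0.4428, 0.0765, 0.0859]
tcp_rot: [-2.724, -1.565, 0.002]
ft_force: [0.3, 0.8, -0.2]
finger_gap: 0.0144
grip_force: 58.5
```

```bash
python3 go.py .4434 .0778 .063 59.8
```

```text
t 28.72 pos [0.4428 0.0765 0.0859] yaw 59.75 tilt 0.07 gap 0.0144 F [ 0.3  0.8 -0.2] -> offset [ 0.15 -0.01  2.29] roll -0.05
```

>>> servo_tool(increments=[{"offset": [0.1, 0, 0.5], "roll": 0, "claw": 1}, {"offset": [0.1, 0, 1.1], "roll": 0, "claw": 1}, {"offset": [0.1, 0, 1.6], "roll": 0, "claw": 1}, {"offset": [0.1, 0, 2], "roll": 0, "claw": 1}, {"offset": [0.1, 0, 2.2], "roll": 0, "claw": 1}, {"offset": [0.1, 0, 2.2], "roll": 0, "claw": 1}])

```text
time: 29.22
position: [0.4434, 0.0771, 0.0644]
tcp_rot: [-2.724, -1.564, 0.001]
ft_force: [0.1, 0.4, -0.2]
finger_gap: 0.0145
grip_force: 58.5
```

```bash
python3 go.py .4434 .0778 .063 59.8
```

```text
t 29.22 pos [0.4434 0.0771 0.0644] yaw 59.73 tilt 0.04 gap 0.0145 F [ 0.1  0.4 -0.2] -> offset [ 0.06 -0.03  0.14] roll -0.07
```

Nearly at the bottom. I'll go 1 to 2 mm further, release and retreat.

>>> servo_tool(increments=[{"offset": [0, 0, 0.1], "roll": 0, "claw": 1}, {"offset": [0, 0, 0.2], "roll": 0, "claw": 1}, {"offset": [0, 0, 0.2], "roll": 0, "claw": 1}, {"offset": [0, 0, 0.1], "roll": 0, "claw": 2.5}, {"offset": [0, 0, 0.1], "roll": 0, "claw": 4}, {"offset": [0, 0, 0.1], "roll": 0, "claw": 5}, {"offset": [0, 0, 0], "roll": 0, "claw": 5}, {"offset": [0, 0, 0], "roll": 0, "claw": 5}, {"offset": [0, 0, -3], "roll": 0, "claw": 5}, {"offset": [0, 0, -6], "roll": 0, "claw": 5}, {"offset": [0, 0, -9], "roll": 0, "claw": 5}, {"offset": [0, 0, -13], "roll": 0, "claw": 5}, {"offset": [0, 0, -13], "roll": 0, "claw": 5}, {"offset": [0, 0, -13], "roll": 0, "claw": 5}])

```text
time: 30.38
position: [0.4448, 0.0773, 0.1969]
tcp_rot: [2.724, 1.563, 0.007]
ft_force: [-0.5, -0.2, -0.5]
finger_gap: 0.0501
grip_force: 0.0
```

Run:
```python
from m import *
from chk import chk
chk("w17"); snap("top","t17")
z=np.load("w17.npz"); P=cloud("wrist",z["d"],z["T"])
k=(np.hypot(P[:,:,0]-.443,P[:,:,1]-.078)<.02)&(P[:,:,2]>.1)&(P[:,:,2]<.16); print("styl top",np.percentile(P[k][:,2],[50,95]))
k&=P[:,:,2]>.136; print(cv2.minAreaRect((P[k][:,:2]*1000).astype(np.float32)))
an("top","t17",[("tinr",(305,255,350,295),(0,180),0,(.05,.08)),("tina",(245,125,290,165),(0,180),0,(.045,.08)),("bottle",(380,155,430,200),(0,180),0,(.05,.2))])
s=sense(); print(s["time"],s["finger_gap"],s["position"])
```

```text
sleeve a [-0.0413  0.0443] l [-0.0223  0.0167] top 0.0915
-0.100:0.0786 -0.090:0.0792 -0.080:0.0797 -0.070:0.0794 -0.060:0.0796 -0.050:0.0914 -0.040:0.0915 -0.030:0.0916 -0.020:0.0914 -0.010:0.0916 -0.000:0.0918 0.010:0.0917 0.020:0.0916 0.030:0.0916 0.040:0.0912 0.050:0.0801 0.060:0.0800 0.070:0.0794 0.080:0.0796 0.090:0.0791 0.100:0.0922 0.110:0.0923 0.120:0.1326 0.130:0.1323 0.140:0.0930 
fin a [0.1234 0.1359] l -0.0022
styl top [0.13879839 0.14022362]
((442.9317932128906, 77.47665405273438), (15.479141235351562, 14.904496192932129), 59.94194412231445)
top tinr 539 px 326.4 274.0 med [ 0.4341 -0.1289  0.0614] z90 0.0654 rect [ 433.7 -130.2] [66.7 68.8] 88.0
top tina 479 px 267.2 144.0 med [0.7862 0.0228 0.0549] z90 0.0591 rect [787.3  22.7] [66.7 64.6] 50.8
top bottle 640 px 407.0 178.0 med [ 0.6766 -0.3349  0.1164] z90 0.1713 rect [ 681.2 -342.3] [64.  56.8] 25.7
30.4833 0.05015112537882743 [0.44318452 0.07688094 0.19454007]
```

View pics/w17.png

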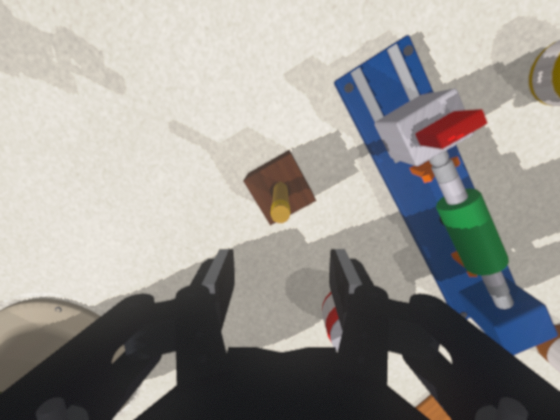

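The wrist view shows the stylus upright in its stand at (280,200), with its top at 140 mm as it should be. The roller is held clear of the rests at (475,240), the fin is at the home position, and the loose things have not moved.

```bash
python3 -c "
from station import *
print(sign_off())"
```

```text
the job is handed in; nothing more can be done
None
```

The job is handed in at about 30 s: the roller is held between the points clear of the rests, the zero button was pressed fully down and held, and the stylus is back upright, fully down in its stand; the tins and bottle measured unmoved, and the arm never went near the brayer.

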